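# Pack, seal and hang the sample pail

## Task

Put every sample capsule that is on the bench into the square pail, lay the lid on it and press the lid down corner by corner until it sits flat and sealed all round. Then raise the pail's wire bail upright, lift the pail by it and hang the bail over both prongs of the hanging stand, leaving the pail hanging still. Do not tip the pail over, and do not knock or shift the other things on the bench.

Things in the scene. Friction and masses are not known exactly. Their poses are not given: they have to be found in the camera images.
- pail: square open-topped aluminium pail: body 124 mm square outside, 116 mm inside, 76 mm high, floor 4 mm thick; its rim is a 140 mm square flange, 6 mm thick, top at 76 mm. Origin: centre of its underside, z up. Loose, about 0.24 kg empty, under 0.9 kg loaded and closed. A wire bail is hinged to its y sides on an axis along y, 60 mm above the underside; rubber seal pads stand on the rim's corners.
- bail (a joint): swing of the pail's wire bail (rad): 0 = lying flat, sticking out level on the pail's +x side; 1.57 = upright over the pail; stop at 1.8, just past upright. Swings freely; falls flat if let go short of upright.
- bail_grip (a point): middle of the bail's cross bar: round steel wire 8 mm thick along the pail's y, straight over 128 mm, 115 mm from the hinge axis. Flat, the bar is 60 mm above the bench and its centre 45 mm outside the rim flange; upright, 175 mm above the pail's underside. The bail's two side legs stand 76 mm either side of the pail's centre.
- lid: square aluminium lid, 0.14 kg, lying right way up. Origin: centre of the underside of its plug, z up. Plug 111 mm square (104 mm lead-in on its lowest 4 mm), 14 mm deep; plate 140 mm square, 14 to 19 mm above the origin; bar handle across the middle, 14 mm wide (x), 60 mm long (y), top at 43 mm. Fits the pail in any quarter turn. Origin 68 mm above the pail's underside when laid on loosely, 62 mm sealed.
- hook_seat (a point): where the bar's middle rests when hung: midway between the two prongs of the fixed hanging stand, 234 mm above the bench. Frame: z up, x towards the post 133 mm behind. The prongs, 10 mm rods 80 mm apart, run along x under the bar and turn up at their -x tips, which reach 33 mm to the -x side and 16 mm above this point. The bar lies along y across both prongs, pail below, either way round.
- lid_corner0 (a point): point on the top face of the lid plate near its corner at +x +y, 58 mm from the lid's centre in x and in y (a small dark dot); it presses the seal pad beneath. Height above the pail's underside: 87 mm while that corner is unsealed, 81 mm when sealed.
- lid_corner1 (a point): point on the top face of the lid plate near its corner at +x -y, 58 mm from the lid's centre in x and in y (a small dark dot); it presses the seal pad beneath. Height above the pail's underside: 87 mm while that corner is unsealed, 81 mm when sealed.
- lid_corner2 (a point): point on the top face of the lid plate near its corner at -x -y, 58 mm from the lid's centre in x and in y (a small dark dot); it presses the seal pad beneath. Height above the pail's underside: 87 mm while that corner is unsealed, 81 mm when sealed.
- lid_corner3 (a point): point on the top face of the lid plate near its corner at -x +y, 58 mm from the lid's centre in x and in y (a small dark dot); it presses the seal pad beneath. Height above the pail's underside: 87 mm while that corner is unsealed, 81 mm when sealed.
- seal0 (a joint): black rubber seal pad, 11 mm square, on the pail's rim corner at +x +y of the pail, 64 mm from its centre in x and y: 0 = 6 mm proud of the rim, 0.006 = flush. It holds the lid up until pushed with about 8 N, then gives way down to flush and stays where it is left.
- seal1 (a joint): black rubber seal pad, 11 mm square, on the pail's rim corner at +x -y of the pail, 64 mm from its centre in x and y: 0 = 6 mm proud of the rim, 0.006 = flush. It holds the lid up until pushed with about 8 N, then gives way down to flush and stays where it is left.
- seal2 (a joint): black rubber seal pad, 11 mm square, on the pail's rim corner at -x -y of the pail, 64 mm from its centre in x and y: 0 = 6 mm proud of the rim, 0.006 = flush. It holds the lid up until pushed with about 8 N, then gives way down to flush and stays where it is left.
- seal3 (a joint): black rubber seal pad, 11 mm square, on the pail's rim corner at -x +y of the pail, 64 mm from its centre in x and y: 0 = 6 mm proud of the rim, 0.006 = flush. It holds the lid up until pushed with about 8 N, then gives way down to flush and stays where it is left.
- capsule0: aluminium sample capsule: cylinder 32 mm in diameter and 32 mm high with a round steel grip knob on top, 16 mm in diameter, 22 mm tall (54 mm overall). Origin: centre of its underside, z up. About 80 g. May be absent.
- capsule1: aluminium sample capsule: cylinder 32 mm in diameter and 32 mm high with a round steel grip knob on top, 16 mm in diameter, 22 mm tall (54 mm overall). Origin: centre of its underside, z up. About 80 g. May be absent.
- capsule2: aluminium sample capsule: cylinder 32 mm in diameter and 32 mm high with a round steel grip knob on top, 16 mm in diameter, 22 mm tall (54 mm overall). Origin: centre of its underside, z up. About 80 g. May be absent.
- capsule3: aluminium sample capsule: cylinder 32 mm in diameter and 32 mm high with a round steel grip knob on top, 16 mm in diameter, 22 mm tall (54 mm overall). Origin: centre of its underside, z up. About 80 g. May be absent.
- jar: bystander: labelled jar, 68 mm in diameter, 100 mm high; origin centre of its underside
- beaker: bystander: glass beaker, 70 mm across the rim, 85 mm high; origin centre of its underside
- washbottle: bystander: white plastic bottle, 64 mm in diameter, 160 mm high; origin centre of its underside
- brush: bystander: small cleaning brush lying on the bench
- die: bystander: brass die, 24 mm in diameter, 18 mm high; origin centre of its underside
- rod: bystander: brass rod 10 mm thick, 140 mm long, lying on the bench

How it is judged (in metres and radians):
On the way, in this order (a step that is already met when the one before it is completed fails the run):
1. with the bail still lying flat, one corner of the lid is pressed home while the opposite corner is still up (((z of lid_corner0 in the frame of pail below 0.0835 m and z of lid_corner2 in the frame of pail above 0.085 m) or (z of lid_corner1 in the frame of pail below 0.0835 m and z of lid_corner3 in the frame of pail above 0.085 m) or (z of lid_corner2 in the frame of pail below 0.0835 m and z of lid_corner0 in the frame of pail above 0.085 m) or (z of lid_corner3 in the frame of pail below 0.0835 m and z of lid_corner1 in the frame of pail above 0.085 m)) and x of lid in the frame of pail between -0.008 and 0.008 m and y of lid in the frame of pail between -0.008 and 0.008 m and value of joint bail below 0.5 rad), for 0.05 s.
2. all four corners of the lid are sealed, all capsules inside, the pail still standing on the bench (z of each of lid_corner0, lid_corner1, lid_corner2, lid_corner3 in the frame of pail below 0.083 m and x of lid in the frame of pail between -0.006 and 0.006 m and y of lid in the frame of pail between -0.006 and 0.006 m and x of capsule0 in the frame of pail between -0.06 and 0.06 m and y of capsule0 in the frame of pail between -0.06 and 0.06 m and x of capsule1 in the frame of pail between -0.06 and 0.06 m and y of capsule1 in the frame of pail between -0.06 and 0.06 m and x of capsule2 in the frame of pail between -0.06 and 0.06 m and y of capsule2 in the frame of pail between -0.06 and 0.06 m and x of capsule3 in the frame of pail between -0.06 and 0.06 m and y of capsule3 in the frame of pail between -0.06 and 0.06 m and z of capsule0 in the frame of pail between -0.002 and 0.064 m and z of capsule1 in the frame of pail between -0.002 and 0.064 m and z of capsule2 in the frame of pail between -0.002 and 0.064 m and z of capsule3 in the frame of pail between -0.002 and 0.064 m and height (world z) of pail below 0.01 m), for 0.2 s.
At the end, for the whole second after the job is handed in: All present capsules in the pail; all four lid corners at most 83 mm above its underside, lid centred within 6 mm; the bail's bar on both prongs within 15 mm fore-aft, 32 mm sideways, 8 mm in height of the seat; pail over 30 mm clear of the bench, tilted under 0.5 rad, at rest (z of each of lid_corner0, lid_corner1, lid_corner2, lid_corner3 in the frame of pail below 0.083 m and x of lid in the frame of pail between -0.006 and 0.006 m and y of lid in the frame of pail between -0.006 and 0.006 m and x of capsule0 in the frame of pail between -0.06 and 0.06 m and y of capsule0 in the frame of pail between -0.06 and 0.06 m and x of capsule1 in the frame of pail between -0.06 and 0.06 m and y of capsule1 in the frame of pail between -0.06 and 0.06 m and x of capsule2 in the frame of pail between -0.06 and 0.06 m and y of capsule2 in the frame of pail between -0.06 and 0.06 m and x of capsule3 in the frame of pail between -0.06 and 0.06 m and y of capsule3 in the frame of pail between -0.06 and 0.06 m and z of capsule0 in the frame of pail between -0.002 and 0.064 m and z of capsule1 in the frame of pail between -0.002 and 0.064 m and z of capsule2 in the frame of pail between -0.002 and 0.064 m and z of capsule3 in the frame of pail between -0.002 and 0.064 m and x of bail_grip in the frame of hook_seat between -0.015 and 0.015 m and y of bail_grip in the frame of hook_seat between -0.032 and 0.032 m and z of bail_grip in the frame of hook_seat between -0.008 and 0.008 m and height (world z) of pail above 0.03 m and contact force between pail and stand above 2 N and angle between pail's own z axis and vertical below 0.5 rad and linear speed of pail below 0.1 m/s); the robot touches nothing.
It fails at once if the pail is tipped over (angle between pail's own z axis and vertical above 0.8 rad).
It fails at once if a jar, beaker or bottle standing by is knocked over or shifted by more than 60 mm (angle between any of jar, beaker, washbottle's own z axis and vertical above 0.6 rad or distance of any of jar, beaker, washbottle from where it was at the start of the episode above 0.06 m).
It fails at once if the brush, die or rod is shifted by more than 100 mm (distance of any of brush, die, rod from where it was at the start of the episode above 0.1 m).
Of capsule0, capsule1, capsule2, capsule3 only 2 to 4 are there at a start; the rules pass over those that are not, and their reading is None.
At some moment in a run one of capsule0, capsule1, capsule2, capsule3, lid may be knocked a few centimetres aside while the robot is not near it.
It also fails if it takes over 192 s, if anything falls off the work surface, if the arm or the gripper's body presses on something with over 40 N, if the wrist force passes 120 N, or if a joint passes its speed limit or range.

## Robot

A 6-joint arm with a two-finger parallel gripper is mounted at the origin on the work surface. World frame = base frame: x ahead of the robot, y to its left, z up, the work surface at z = 0. Lengths are in mm, angles in rad, forces in N, time in s.
With the tool pointing down it reaches from about 350 to 975 mm from the base axis. Payload 7.1 kg.
Tool frame: the origin (TCP) lies at the very end of the fingers, on their centre line; the grasp point (between the pads) lies ctrl.hold_point_z behind it (ctrl.hold_point_z is the distance from the TCP to the grasp point, in mm); z points along the fingers, y is the line along which they close (so a half turn about z gives the same grasp; the last joint's range is limited). The gripper opens to 88 mm and grips with 3 to 60 N. Pads are 20 mm wide; open, the fingers measure 115 mm over their backs; the gripper's body (75 mm by 178 mm) begins 61 mm behind the grasp point.
Start: joints at [-1.227, 0.423, 1.63, -0, 1.089, -0.019], TCP at [221.825, -584.293, 222.675] pointing down, gripper open.
Joint ranges: [-3, 3], [-0.9, 2.11], [0.09, 2.58], [-1.31, 4.45], [0.11, 2.69], [-2.54, 2.54]. Speed limits (rad/s): [2.39, 2.39, 3.01, 3.14, 3.14, 3.14].

## Interface

Orientations are given as a rotation vector (axis times angle).
In Python, from workcell import ctrl gives the robot as it stands. The module is installed in compiled form; this text tells all that it offers.
- The arm moves only by the shell command python3 -m creep 'ROWS'. ROWS is JSON, a list of rows, each an object with "translation": the shift along the tool's x, y, z in mm, a list of three; "angular": the turn, a rotation vector about the tool's x, y, z in rad, a list of three; "jaw": the opening, from 0 (shut) to 1 (fully open). A call has exactly 8 rows; each row is the pose to reach, as a shift and turn from the pose commanded when the call began, along the tool's axes at that moment; what a row does not reach only later rows make up. A row lasts 1/8 s, in which the tool goes at most 62.5 mm and 10.7 degrees, less where a joint would pass 70% of its speed; a pose out of reach is approached as far as the arm can. A call with a gripper value outside its range is refused whole. The fingers move at their own pace and stop on an object; the grip force is fixed at half the most. Time passes only in rows, so rows that repeat a pose let the fingers close, or fill a call up. It gives the time, the measured TCP pose, the force, the opening and the grip force at its end, in the units of the state.
- ctrl.get_obs(): the state, without advancing time (a new reading comes with each control period).
- ctrl.get_image(name): name is "side" or "top"; returns the picture (480x640x3 uint8, red, green, blue); there is no depth.
- ctrl.camera_info(name): a dict with "camera_matrix" (3x3 intrinsics, pixels), "world_from_camera" (4x4, takes a point from camera to world coordinates). Camera axes: x right, y up, looking along -z (the intrinsics and any distortion apply to the point x, -y, -z); pixel columns grow to the right and rows downward; lengths in mm; the calibration is good to about 2 mm. A picture is of the moment at which its call begins. camera_info takes no time and is no camera call.
- ctrl.close_job(): hands the job in; it is judged then, once.
Trained networks look in the newest picture that a camera, given by its name, has taken for a name from the list of things; names that differ only in an ending like _2 or _b are one class to them, and where a whole thing is asked for, a point or a joint stands for the part that bears it (a point fixed in the world has none). Each returns a list of dicts, best first, with "score" (0 to 1); they miss things now and then, are a little off and sometimes report something else, mostly with a low value. They report only what shows in the picture. A call takes as long as a camera call.
- ctrl.look_for(camera, label): "rect" ([left, top, right, bottom] in pixels, round what is visible of it).
The state is a dict: "t": time; "qpos": joint angles; "qvel": joint speeds; "joint_torque": joint torques, N m; "ee_pos": TCP position; "orientation": TCP orientation; "ft_force": force on the tool from outside, world axes, zero at the start; "moment": the same for the moment, N m; "width": finger opening in mm; "grasp_force": force on a finger pad.
Only numpy, scipy, OpenCV 4.12 (cv2) and the standard library are available. Lean on these libraries where they do the work, as an engineer would, in place of code of your own. Each camera call takes 0.05 s, during which the arm holds its last target. There are 200 camera calls.

## Working session

There is one attempt and no reset: what is moved stays moved. The work goes in short steps, Python scripts to look and compute and a shell command to move; the robot and the scene stay as the last step left them, time stands still between calls to the robot, and variables do not carry over. Pictures are saved under pics/ and viewed, at most 14 in all, crops included, and the job is handed in when it is done.

```bash
mkdir -p pics; cat > h.py <<'E'
import numpy as np, cv2
from scipy.spatial.transform import Rotation as R
from workcell import ctrl
def proj(cam,P):
    c=ctrl.camera_info(cam); K=np.array(c['camera_matrix']); T=np.linalg.inv(np.array(c['world_from_camera']))
    p=np.atleast_2d(P)@T[:3,:3].T+T[:3,3]; p=p*[1,-1,-1]; q=p@K.T
    return q[:,:2]/q[:,2:]
def back(cam,uv,z):
    c=ctrl.camera_info(cam); K=np.array(c['camera_matrix']); T=np.array(c['world_from_camera'])
    d=np.linalg.inv(K)@[uv[0],uv[1],1]; d=T[:3,:3]@(d*[1,-1,-1]); o=T[:3,3]
    return (o+d*(z-o[2])/d[2]).round(1)
def save(cam,n):
    im=ctrl.get_image(cam); cv2.imwrite(f'pics/{n}.png',im[:,:,::-1]); return im
E
python3 - <<'E'
from h import *
for c in('top','side'):
    save(c,c+'0'); i=ctrl.camera_info(c); print(i)
    for l in ('pail','lid','capsule0','hook_seat','bail_grip','lid_corner0','jar','beaker','washbottle','brush','die','rod'):
        try:
            r=ctrl.look_for(c,l)
            print(c,l,[(round(x['score'],2),[int(v) for v in x['rect']], back(c,((x['rect'][0]+x['rect'][2])/2,(x['rect'][1]+x['rect'][3])/2),30)[:2].tolist()) for x in r[:6]])
        except Exception as e: print(l,e)
o=ctrl.get_obs(); print(o, ctrl.hold_point_z)
E
```

```text
{'camera_matrix': array([[499.8457041 ,   0.        , 321.47081265],
       [  0.        , 499.8457041 , 243.26408713],
       [  0.        ,   0.        ,   1.        ]]), 'world_from_camera': array([[-6.62543503e-03,  9.80647723e-01, -1.95668460e-01,
         3.13509333e+02],
       [-9.99915672e-01, -8.68251629e-03, -9.65722073e-03,
        -8.65088249e+01],
       [-1.11692261e-02,  1.95587976e-01,  9.80622553e-01,
         1.38710355e+03],
       [ 0.00000000e+00,  0.00000000e+00,  0.00000000e+00,
         1.00000000e+00]])}
top pail [(0.84, [264, 242, 338, 316], [483.9, -17.3])]
top lid [(0.85, [363, 253, 431, 318], [464.6, -278.1])]
top capsule0 [(0.7, [361, 232, 377, 243], [598.1, -205.9])]
top hook_seat [(0.75, [120, 227, 199, 311], [514.8, 371.1]), (0.26, [363, 255, 432, 319], [459.5, -279.9])]
top bail_grip [(0.75, [273, 235, 339, 294], [524.1, -30.4])]
top lid_corner0 [(0.65, [365, 256, 430, 319], [459.3, -279.6])]
top jar [(0.82, [460, 273, 496, 300], [460.3, -498.1])]
top beaker [(0.69, [247, 164, 275, 194], [770.6, 95.7])]
top washbottle [(0.71, [300, 163, 324, 196], [
[... 1875 characters left out ...]
rray([-1.22698105e+00,  4.23097610e-01,  1.62989813e+00, -8.44463168e-06,
        1.08860312e+00, -1.89917930e-02]), 'qvel': array([-2.24541133e-04, -9.90065524e-04,  5.53911805e-05, -3.58487234e-04,
       -3.97688435e-04, -1.46468301e-03]), 'joint_torque': array([-1.70957330e-03, -5.44577157e+01, -2.74039650e+01,  6.45548897e-02,
        1.70721835e-02, -2.50035419e-05]), 'ee_pos': array([ 221.83380539, -584.29010728,  222.6772912 ]), 'orientation': array([-3.09003773e+00, -5.66780698e-01,  1.31728033e-05]), 'ft_force': array([ 0.0590141 , -0.45059476,  0.79970096]), 'moment': array([ 0.03772881, -0.00783657, -0.01684314]), 'grasp_force': 0.0, 'width': 87.68563992885561} 18.700000000000003
```

```bash
python3 - <<'E'
from h import *
a=cv2.imread('pics/top0.png')[150:340,100:520]; cv2.imwrite('pics/top0c.png',cv2.resize(a,(800,362),interpolation=cv2.INTER_CUBIC))
a=cv2.imread('pics/side0.png')[140:480,190:450]; cv2.imwrite('pics/side0c.png',cv2.resize(a,(459,600),interpolation=cv2.INTER_CUBIC))
E
```

```text
(no output)
```

View pics/top0c.png

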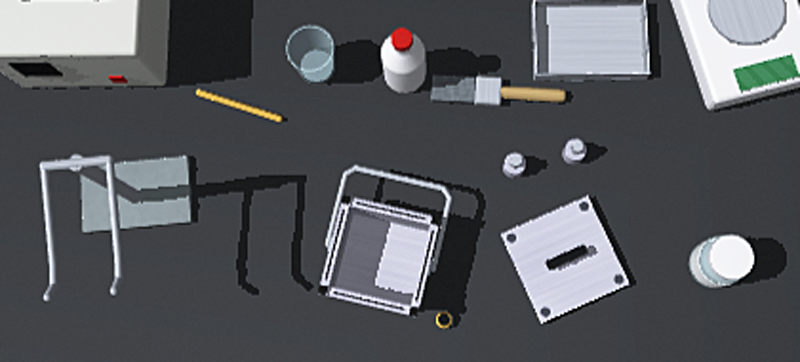

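View pics/side0c.png

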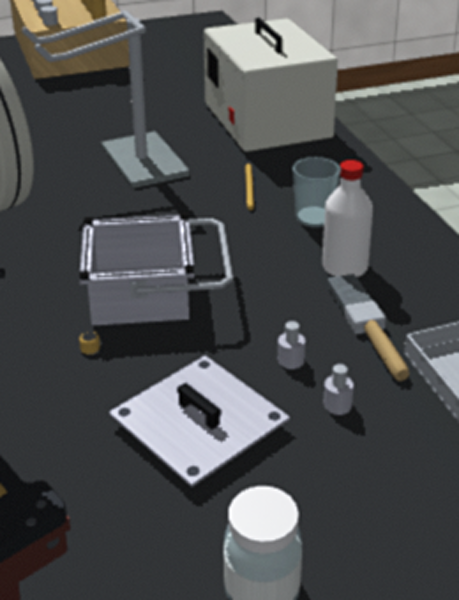

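The top crop shows the stand on the left (prong tips toward −x), and the pail with its bail toward +x at about px (300,280). The lid is at about (397,286), and two capsules are at about (370,236) and (401,229). The side view agrees: two capsules, with the die close to the pail.

```bash
python3 - <<'E'
from h import *
im=cv2.imread('pics/top0.png'); s=cv2.imread('pics/side0.png')
W=np.zeros((600,800,3),np.uint8)
W[:300,:400]=cv2.resize(im,(400,300))
W[:300,400:]=cv2.resize(s,(400,300))
W[300:600,:400]=cv2.resize(im[230:320,260:380][:, :120],(400,300),interpolation=cv2.INTER_CUBIC)
W[300:600,400:]=cv2.resize(im[220:328,112:256],(400,300),interpolation=cv2.INTER_CUBIC)
cv2.imwrite('pics/comp.png',W)
# lid
g=cv2.cvtColor(im,cv2.COLOR_BGR2GRAY)
m=np.zeros_like(g); m[250:322,360:436]=(g[250:322,360:436]>110)*255
c=max(cv2.findContours(m,cv2.RETR_EXTERNAL,cv2.CHAIN_APPROX_NONE)[0],key=cv2.contourArea)
P=np.array([back('top',p[0],19)[:2] for p in cv2.convexHull(c)],np.float32)
print('lid',cv2.minAreaRect(P))
for n,(u0,v0,u1,v1) in dict(cA=(362,225,380,246),cB=(393,217,412,238)).items():
    print(n); print(g[v0:v1,u0:u1])
E
```

```text
lid ((467.7395935058594, -276.2261962890625), (140.72360229492188, 140.55491638183594), 23.126113891601562)
cA
[[ 63  63  63  62  63  62  63  62  62  64  62  62  61  64  63  63  63  62]
 [ 62  62  63  63  62  64  62  63  63  64  65  64  64  64  63  63  62  62]
 [ 61  63  64  64  64  62  64  64  62  64  63  63  63  64  61  64  62  64]
 [ 62  65  62  63  63  62  60  60  59  58  62  63  62  62  64  64  64  61]
 [ 62  63  63  62  61  56  50  60  74  59  52  57  62  63  62  63  64  62]
 [ 62  64  62  57  51  74 116 132 156 131 103  69  55  62  65  65  64  67]
 [ 63  63  58  51 125 164 232 224 217 227 214 142  66  50  59  60  59  61]
 [ 63  61  53  72 246 222 207 209 205 205 212 197 102  17  16  20  22  22]
 [ 62  57  55 170 218 210 185 206 205 202 205 195  89  68  18  22  25  27]
 [ 62  57  73 253 215 206 213 208 207 205 212 227  88 114  17  25  26  27]
 [ 61  55  67 218 213 186 213 205 217 218 209 169  91 110  20  24  28  27]
 [ 60  52 134 218 214 179 142 173 212 203 144  69  94 112  12  26  28  29]
 [ 58  51 179 241 217 218 169 133  73  63 110 131 139 111  13  25  25  26]
 [ 58  52 177 
[... 1591 characters left out ...]
 149 128 137 161 119  66  95 107  17  25  27
   27]
 [ 58  55 148 166 234 215 218 182 126 108  88 115 131 146  71  17  26  26
   28]
 [ 61  55 141 166 210 208 213 216 186 188 189 224 231 230  33  20  27  28
   28]
 [ 60  57 101 169 150 196 205 211 217 217 220 213 218  99  10  23  27  27
   24]
 [ 62  58  52 160 149 137 159 193 210 209 212 180 110   4  20  27  27  23
   24]
 [ 64  61  57  96 141 137 121 108  82  69  62  59  16  16  20  24  23  37
   36]
 [ 64  64  60  54  89 121 108 100  85  72  71  45  29  34  34  34  37  68
   66]
 [ 63  63  63  59  58  54  65  71  71  68  61  65  65  68  68  67  67  65
   63]
 [ 63  64  62  62  59  61  62  60  61  62  62  65  63  65  63  64  64  62
   63]]
```

View pics/comp.png

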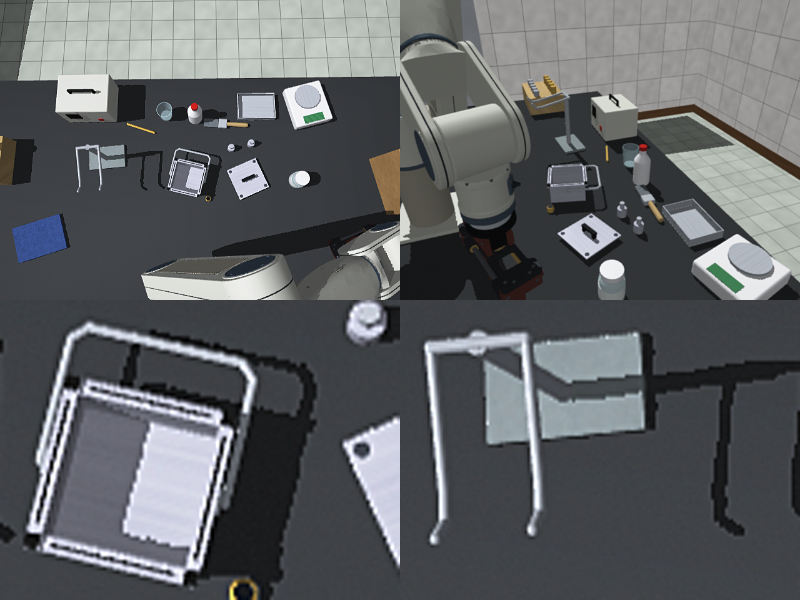

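The composite confirms exactly two capsules, and nothing else capsule-like is visible. The pail rim corners are at about (280,253), (331,266), (318,315) and (267,304). The prong tips are at about (124,306) and (159,303).

```bash
cat > ov.py <<'E'
from h import *
t=np.linspace(0,2*np.pi,40)
def tf(pose,L):
    x,y,a=pose; L=np.atleast_2d(np.array(L,float)); c,s=np.cos(a),np.sin(a)
    return np.c_[x+c*L[:,0]-s*L[:,1], y+s*L[:,0]+c*L[:,1], L[:,2]]
def sq(h,z): return [[h,h,z],[-h,h,z],[-h,-h,z],[h,-h,z],[h,h,z]]
def circ(r,z): return np.c_[r*np.cos(t),r*np.sin(t),t*0+z]
def tile(cam,im,rect,curves,size):
    u0,v0,u1,v1=rect; a=cv2.resize(im[v0:v1,u0:u1],size,interpolation=cv2.INTER_CUBIC)
    k=np.array([size[0]/(u1-u0),size[1]/(v1-v0)])
    for C,col in curves:
        p=((proj(cam,C)-[u0,v0]+0.5)*k*8).round().astype(np.int32)
        cv2.polylines(a,[p.reshape(-1,1,2)],False,col,1,cv2.LINE_AA,3)
    return a
R_,G_,B_=(0,0,255),(0,255,0),(255,128,0)
def pailc(p,bail=True):
    L=[(tf(p,sq(70,76)),R_),(tf(p,sq(62,0)),B_),(tf(p,sq(58,76)),G_)]
    if bail: L.append((tf(p,[[0,76,60],[115,64,60],[115,-64,60],[0,-76,60]]),G_))
    return L
def standc(p): return [(tf(p,[[115,s*40,225],[-20,s*40,225],[-33,s*40,250]]),R_) for s in(1,-1)]
def capc(x,y): return [(circ(16,0)+[x,y,0],B_),(circ(16,32)+[x,y,0],G_),(circ(8,54)+[x,y,0],R_)]
def lidc(p,z=0): return [(tf(p,sq(70,19+z)),R_),(tf(p,[[7,30,43+z],[-7,30,43+z],[-7,-30,43+z],[7,-30,43+z],[7,30,43+z]]),G_)]+[(circ(3,19+z)+tf(p,[[i*58,j*58,0]]),B_) for i in(1,-1) for j in(1,-1)]
E
python3 - <<'E'
from ov import *
from scipy.optimize import least_squares as LS
def w(c): return np.array([260+c[0]/3.333-.5,230+(c[1]-300)/3.333-.5])
cs=[w(c) for c in((66,376),(236,421),(192,585),(24,546))] # +x+y,+x-y,-x-y,-x+y
f=LS(lambda p:(proj('top',tf(p,[[70,70,76],[70,-70,76],[-70,-70,76],[-70,70,76]]))-cs).ravel(),[480,-20,-.2]); pail=f.x
print('pail',pail,f.fun.round(1))
def v(c): return np.array([112+(c[0]-400)/2.778-.5,220+(c[1]-300)/2.778-.5])
hs=[v(c) for c in((434,540),(531,530))]
f=LS(lambda p:(proj('top',tf(p,[[-33,40,248],[-33,-40,248]]))-hs).ravel(),[480,350,.0]); st=f.x
print('stand',st,f.fun.round(1))
cA=back('top',(370.6,233),54); cB=back('top',(402.8,225.8),54); print(cA,cB)
lid=(467.7,-276.2,np.radians(23.1))
T=cv2.imread('pics/top0.png');S=cv2.imread('pics/side0.png')
W=np.zeros((600,800,3),np.uint8)
all_=pailc(pail)
W[:300,:266]=tile('top',T,(255,225,345,326),all_,(266,300))
W[:300,266:532]=tile('top',T,(112,215,218,335),standc(st),(266,300))
W[:300,532:798]=tile('top',T,(355,210,417,280),capc(*cA[:2])+capc(*cB[:2])+lidc(lid),(266,300))
W[300:,:266]=tile('side',S,(228,240,328,352),all_,(266,300))
W[300:,266:532]=tile('side',S,(195,140,301,260),standc(st),(266,300))
W[300:,532:798]=tile('side',S,(250,312,400,420),capc(*cA[:2])+capc(*cB[:2])+lidc(lid),(266,300))
cv2.imwrite('pics/ov1.png',W)
E
```

```text
pail [ 4.66771013e+02 -1.19587311e+01 -2.50365607e-01] [ 0.2 -0.1  0.2 -1.2  0.6  1.3 -0.9 -0. ]
stand [4.35994696e+02 3.39432884e+02 9.48633983e-02] [-0.1  0.   0.1 -0. ]
[ 606.9 -207.6   54. ] [ 626.2 -296.    54. ]
```

View pics/ov1.png

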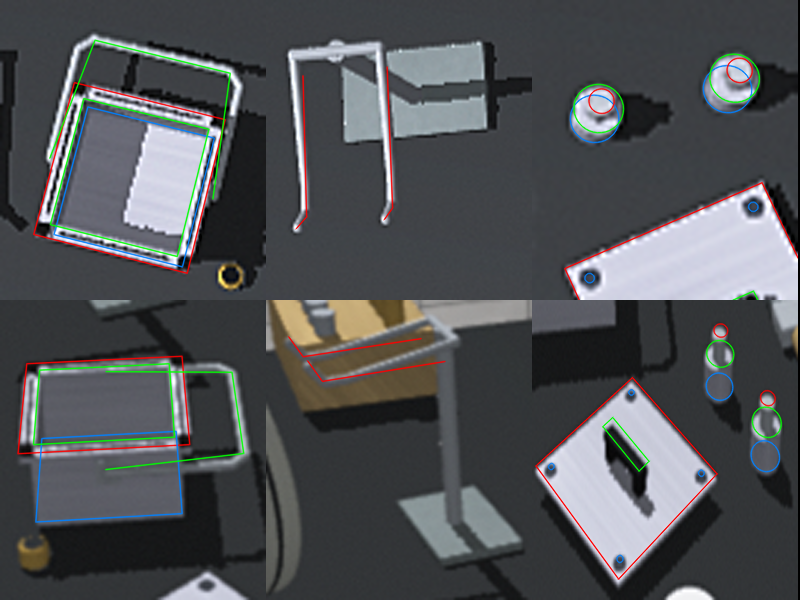

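```bash
cat > go.py <<'E'
from h import *
import sys
o=ctrl.get_obs(); p=np.array(o['ee_pos']); Rc=R.from_rotvec(o['orientation'])
def go(x,y,z,yaw=None,base=None,tilt=None):
    """yaw: world direction (rad) of tool y (closing), mod pi; tool pointing down"""
    M=Rc.as_matrix(); cur=np.arctan2(M[1,1],M[0,1])
    if yaw is None: yaw=cur
    d=(yaw-cur+np.pi/2)%np.pi-np.pi/2; a=cur+d
    Y=np.array([np.cos(a),np.sin(a),0]); Z=np.array([0,0,-1.]); X=np.cross(Y,Z)
    Rt=R.from_matrix(np.c_[X,Y,Z])
    print((x,y,z),'tr',(M.T@(np.array([x,y,z])-p)).round(1).tolist(),'ang',(Rc.inv()*Rt).as_rotvec().round(3).tolist())
def st():
    M=Rc.as_matrix(); print('t',round(o['t'],2),'p',p.round(1),'yawY',round(np.arctan2(M[1,1],M[0,1]),3),'tilt',np.degrees(np.arccos(-M[2,2])).round(2),'q',np.round(o['qpos'],2),'w',round(o['width'],1),'gf',round(o['grasp_force'],1),'F',np.round(o['ft_force'],1))
st()
for a in sys.argv[1:]: go(*[float(v) for v in a.split(',')])
E
python3 go.py 606.9,-207.6,110 606.9,-207.6,36 606.9,-207.6,110,1.57
python3 - <<'E'
from ov import *
from scipy.optimize import minimize
gr={}
for c in('top','side'):
    g=cv2.GaussianBlur(cv2.cvtColor(cv2.imread(f'pics/{c}0.png'),cv2.COLOR_BGR2GRAY).astype(np.float32),(0,0),1.0)
    gr[c]=np.hypot(cv2.Sobel(g,cv2.CV_32F,1,0),cv2.Sobel(g,cv2.CV_32F,0,1))
s=np.linspace(-1,1,60)
def edges(h,e,z): return np.vstack([np.c_[0*s+i*h,s*e,0*s+z] for i in(1,-1)]+[np.c_[s*e,0*s+i*h,0*s+z] for i in(1,-1)])
L=np.vstack([edges(70,52,76),np.c_[0*s+119,s*58,0*s+60],np.c_[0*s+111,s*58,0*s+60]])
def sc(p):
    t=0
    for c,w in(('top',1),('side',.5)):
        q=proj(c,tf(p,L)).astype(np.float32); t+=w*cv2.remap(gr[c],q[None,:,0],q[None,:,1],cv2.INTER_LINEAR).mean()
    return -t
best=min(((sc((467+dx,-12+dy,-.25+da)),dx,dy,da) for dx in range(-8,9,2) for dy in range(-8,9,2) for da in np.arange(-.08,.09,.02)))
r=minimize(lambda v:sc((467+v[0],-12+v[1],-.25+v[2]/100)),[best[1],best[2],best[3]*100],method='Nelder-Mead'); print(best,r.x,r.fun, 'pail',467+r.x[0],-12+r.x[1],-.25+r.x[2]/100)
E
```

```text
t 1.3 p [ 221.8 -584.3  222.7] yawY -1.208 tilt 0.0 q [-1.23  0.42  1.63 -0.    1.09 -0.02] w 87.7 gf 0.0 F [ 0.1 -0.5  0.8]
(606.9, -207.6, 110.0) tr [493.7, -215.5, 112.7] ang [-0.0, 0.0, 0.0]
(606.9, -207.6, 36.0) tr [493.7, -215.5, 186.7] ang [-0.0, 0.0, 0.0]
(606.9, -207.6, 110.0) tr [493.7, -215.5, 112.7] ang [-0.0, 0.0, 0.364]
(np.float32(-408.54498), 0, -2, np.float64(1.3877787807814457e-17)) [-1.76101747e-04 -2.15919563e+00  1.32796408e-15] -408.8745422363281 pail 466.99982389825266 -14.15919562864369 -0.25
```

```bash
python3 -m creep '[{"translation":[60,-26,10],"angular":[0,0,0],"jaw":0.45},{"translation":[115,-50,20],"angular":[0,0,0],"jaw":0.45},{"translation":[170,-74,30],"angular":[0,0,0],"jaw":0.45},{"translation":[225,-98,40],"angular":[0,0,0],"jaw":0.45},{"translation":[280,-122,50],"angular":[0,0,0],"jaw":0.45},{"translation":[335,-146,60],"angular":[0,0,0],"jaw":0.45},{"translation":[390,-170,70],"angular":[0,0,0],"jaw":0.45},{"translation":[440,-192,80],"angular":[0,0,0],"jaw":0.45}]'; python3 go.py 606.9,-207.6,80 606.9,-207.6,36
```

```text
t: 2.3
ee_pos: [566.6, -247.0, 142.5]
orientation: [3.09, 0.567, 0.001]
ft_force: [0.4, -0.5, -0.2]
width: 39.6
grasp_force: 0.0
t 2.3 p [ 566.6 -247.   142.5] yawY -1.208 tilt 0.03 q [-0.43  0.51  1.7   0.    0.93  0.78] w 39.6 gf 0.0 F [ 0.4 -0.5 -0.2]
(606.9, -207.6, 80.0) tr [51.7, -22.5, 62.5] ang [0.0, -0.0, 0.0]
(606.9, -207.6, 36.0) tr [51.7, -22.6, 106.5] ang [0.0, -0.0, 0.0]
```

```bash
python3 -m creep '[{"translation":[40,-17,30],"angular":[0,0,0],"jaw":0.45},{"translation":[52,-22.5,65],"angular":[0,0,0],"jaw":0.45},{"translation":[52,-22.5,95],"angular":[0,0,0],"jaw":0.45},{"translation":[52,-22.5,107],"angular":[0,0,0],"jaw":0.45},{"translation":[52,-22.5,107],"angular":[0,0,0],"jaw":0},{"translation":[52,-22.5,107],"angular":[0,0,0],"jaw":0},{"translation":[52,-22.5,107],"angular":[0,0,0],"jaw":0},{"translation":[52,-22.5,107],"angular":[0,0,0],"jaw":0}]'; python3 - <<'E'
from ov import *
exec(open('go.py').read())
P=(467,-14,-.25)
for n,l in(('A',[0,27,0]),('B',[0,-27,0])):
    q=tf(P,[l])[0]; print(n,q); go(q[0],q[1],135); go(q[0],q[1],41)
E
```

```text
t: 3.3
ee_pos: [606.6, -209.7, 37.0]
orientation: [3.089, 0.566, 0.003]
ft_force: [-0.2, -0.6, 4.0]
width: 15.3
grasp_force: 30.0
t 3.3 p [ 606.6 -209.7   37. ] yawY -1.208 tilt 0.14 q [-0.35  0.69  1.68 -0.    0.77  0.86] w 15.3 gf 30.0 F [-0.2 -0.6  4. ]
A [473.6799069   12.16063539   0.        ]
(np.float64(473.6799068998721), np.float64(12.160635386187408), 135) tr [-45.4, -254.4, -98.5] ang [0.002, -0.002, 0.0]
(np.float64(473.6799068998721), np.float64(12.160635386187408), 41) tr [-45.5, -254.6, -4.5] ang [0.002, -0.002, 0.0]
B [460.3200931  -40.16063539   0.        ]
(np.float64(460.3200931001279), np.float64(-40.16063538618741), 135) tr [-76.4, -210.2, -98.4] ang [0.002, -0.002, 0.0]
(np.float64(460.3200931001279), np.float64(-40.16063538618741), 41) tr [-76.6, -210.4, -4.4] ang [0.002, -0.002, 0.0]
```

```bash
python3 -m creep '[{"translation":[0,0,-45],"angular":[0,0,0],"jaw":0},{"translation":[0,-20,-95],"angular":[0,0,0],"jaw":0},{"translation":[-10,-70,-100],"angular":[0,0,0],"jaw":0},{"translation":[-20,-120,-100],"angular":[0,0,0],"jaw":0},{"translation":[-30,-170,-100],"angular":[0,0,0],"jaw":0},{"translation":[-40,-220,-100],"angular":[0,0,0],"jaw":0},{"translation":[-45.5,-254.5,-100],"angular":[0,0,0],"jaw":0},{"translation":[-45.5,-254.5,-100],"angular":[0,0,0],"jaw":0}]'; python3 - <<'E'
from ov import *
exec(open('go.py').read())
go(473.7,12.2,43); go(473.7,12.2,130)
T=save('top','t1');S=save('side','s1'); P=(467,-14,-.25)
W=np.hstack([tile('top',T[:,:,::-1].copy(),(240,200,360,320),pailc(P),(400,400)),tile('side',S[:,:,::-1].copy(),(215,215,345,345),pailc(P),(400,400))])
cv2.imwrite('pics/ov2.png',W)
E
```

```text
t: 4.3
ee_pos: [471.4, 14.1, 135.9]
orientation: [-3.089, -0.571, 0.001]
ft_force: [-0.2, 0.1, -1.7]
width: 14.8
grasp_force: 30.0
t 4.3 p [471.4  14.1 135.9] yawY -1.205 tilt 0.04 q [0.   0.33 2.02 0.   0.78 1.21] w 14.8 gf 30.0 F [-0.2  0.1 -1.7]
(473.7, 12.2, 43) tr [1.5, 2.6, 92.9] ang [-0.0, 0.001, 0.0]
(473.7, 12.2, 130) tr [1.5, 2.6, 5.9] ang [-0.0, 0.001, 0.0]
```

View pics/ov2.png

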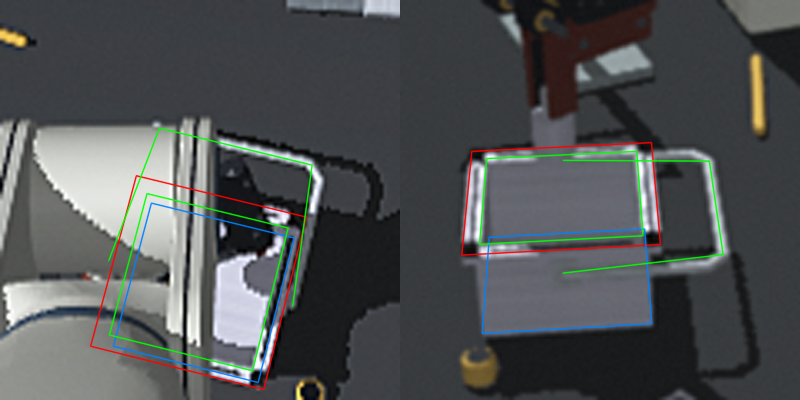

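```bash
python3 -m creep '[{"translation":[1.5,2.6,40],"angular":[0,0,0],"jaw":0},{"translation":[1.5,2.6,75],"angular":[0,0,0],"jaw":0},{"translation":[1.5,2.6,92],"angular":[0,0,0],"jaw":0},{"translation":[1.5,2.6,92],"angular":[0,0,0],"jaw":0.35},{"translation":[1.5,2.6,92],"angular":[0,0,0],"jaw":0.35},{"translation":[1.5,2.6,92],"angular":[0,0,0],"jaw":0.35},{"translation":[1.5,2.6,45],"angular":[0,0,0],"jaw":0.35},{"translation":[1.5,2.6,5],"angular":[0,0,0],"jaw":0.35}]'; python3 go.py 626.2,-296,110 626.2,-296,37; python3 - <<'E'
from h import *
print(ctrl.look_for.__name__); S=save('side','s2'); print(ctrl.look_for('side','capsule0'))
E
```

```text
t: 5.4
ee_pos: [475.4, 10.7, 132.4]
orientation: [3.09, 0.567, 0.001]
ft_force: [1.1, -0.3, 0.8]
width: 30.9
grasp_force: 0.0
t 5.4 p [475.4  10.7 132.4] yawY -1.208 tilt 0.04 q [-0.    0.35  2.02  0.    0.78  1.21] w 30.9 gf 0.0 F [ 1.1 -0.3  0.8]
(626.2, -296.0, 110.0) tr [32.1, 340.3, 22.5] ang [0.0, -0.001, 0.0]
(626.2, -296.0, 37.0) tr [32.1, 340.2, 95.5] ang [0.0, -0.001, 0.0]
call
[{'rect': [374.3, 347.0, 390.9, 371.8], 'score': 0.79}, {'rect': [261.9, 275.6, 273.3, 294.3], 'score': 0.72}, {'rect': [253.5, 339.0, 352.4, 414.6], 'score': 0.52}]
```

```bash
python3 -m creep '[{"translation":[4,45,0],"angular":[0,0,0],"jaw":0.45},{"translation":[9,95,0],"angular":[0,0,0],"jaw":0.45},{"translation":[14,145,0],"angular":[0,0,0],"jaw":0.45},{"translation":[19,200,5],"angular":[0,0,0],"jaw":0.45},{"translation":[24,255,10],"angular":[0,0,0],"jaw":0.45},{"translation":[29,305,20],"angular":[0,0,0],"jaw":0.45},{"translation":[32,340.3,35],"angular":[0,0,0],"jaw":0.45},{"translation":[32,340.3,55],"angular":[0,0,0],"jaw":0.45}]'; python3 go.py 626.2,-296,37
python3 - <<'E'
from ov import *
S=save('side','s3')[:,:,::-1].copy(); T=save('top','t3')[:,:,::-1].copy()
for c in('top','side'): print(ctrl.look_for(c,'capsule0'))
P=(467,-14,-.25);q=tf(P,[[0,27,0]])[0]
cv2.imwrite('pics/ov3.png',np.hstack([tile('top',T,(250,230,350,320),pailc(P,0),(400,360)),tile('side',S,(360,300,410,345+15),capc(626.2,-296),(300,360))]))
E
```

```text
t: 6.5
ee_pos: [626.7, -298.5, 75.0]
orientation: [3.089, 0.563, 0.003]
ft_force: [0.2, -0.1, -0.4]
width: 39.7
grasp_force: 0.0
t 6.5 p [ 626.7 -298.5   75. ] yawY -1.21 tilt 0.14 q [-0.46  0.69  1.54 -0.    0.9   0.75] w 39.7 gf 0.0 F [ 0.2 -0.1 -0.4]
(626.2, -296.0, 37.0) tr [0.3, -2.6, 38.0] ang [0.002, -0.002, 0.0]
[{'rect': [275.1, 234.0, 338.4, 260.0], 'score': 0.63}, {'rect': [461.7, 275.4, 496.9, 301.3], 'score': 0.45}]
[{'rect': [372.7, 346.5, 390.8, 374.4], 'score': 0.86}, {'rect': [262.1, 277.2, 275.6, 294.9], 'score': 0.47}]
```

View pics/ov3.png

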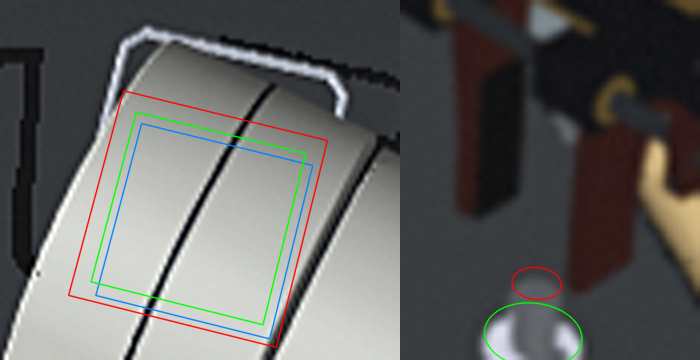

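The fingers straddle capsule B at tile (540,320), so I'm going down to grip it.

```bash
python3 -m creep '[{"translation":[0.3,-1,20],"angular":[0,0,0],"jaw":0.45},{"translation":[0.3,-1,38],"angular":[0,0,0],"jaw":0.45},{"translation":[0.3,-1,38],"angular":[0,0,0],"jaw":0},{"translation":[0.3,-1,38],"angular":[0,0,0],"jaw":0},{"translation":[0.3,-1,38],"angular":[0,0,0],"jaw":0},{"translation":[0.3,-1,38],"angular":[0,0,0],"jaw":0},{"translation":[0.3,-1,0],"angular":[0,0,0],"jaw":0},{"translation":[0.3,-1,-55],"angular":[0,0,0],"jaw":0}]';python3 go.py 460.3,-40.2,137; 
```

```text
t: 7.7
ee_pos: [624.4, -294.4, 130.0]
orientation: [-3.088, -0.566, 0.005]
ft_force: [0.0, -0.4, -0.0]
width: 15.1
grasp_force: 30.0
t 7.7 p [ 624.4 -294.4  130. ] yawY -1.208 tilt 0.23 q [-0.46  0.62  1.53  0.    1.    0.75] w 15.1 gf 30.0 F [ 0.  -0.4 -0. ]
(460.3, -40.2, 137.0) tr [-63.3, -295.9, -6.0] ang [-0.003, 0.003, 0.0]
```

```bash
python3 -m creep '[{"translation":[-10,-45,-6],"angular":[0,0,0],"jaw":0},{"translation":[-21,-95,-6],"angular":[0,0,0],"jaw":0},{"translation":[-32,-150,-6],"angular":[0,0,0],"jaw":0},{"translation":[-43,-200,-6],"angular":[0,0,0],"jaw":0},{"translation":[-54,-250,-6],"angular":[0,0,0],"jaw":0},{"translation":[-63,-292,-6],"angular":[0,0,0],"jaw":0},{"translation":[-63,-294,-6],"angular":[0,0,0],"jaw":0},{"translation":[-63,-294,-6],"angular":[0,0,0],"jaw":0}]';python3 go.py 460.3,-40.2,44; 
```

```text
t: 8.7
ee_pos: [463.5, -42.7, 137.2]
orientation: [3.089, 0.568, 0.002]
ft_force: [0.5, -0.3, -0.1]
width: 14.9
grasp_force: 30.0
t 8.7 p [463.5 -42.7 137.2] yawY -1.207 tilt 0.1 q [-0.12  0.32  2.04 -0.    0.78  1.09] w 14.9 gf 30.0 F [ 0.5 -0.3 -0.1]
(460.3, -40.2, 44.0) tr [-2.2, -3.6, 93.2] ang [0.001, -0.001, 0.0]
```

```bash
python3 - <<'E'
from ov import *
S=save('side','s4')[:,:,::-1].copy()
P=(467,-14,-.25)
cv2.imwrite('pics/ov4.png',tile('side',S,(215,215,345,345),pailc(P)+capc(473.7,12.2)+capc(460,-40),(500,500)))
E
```

```text
(no output)
```

View pics/ov4.png

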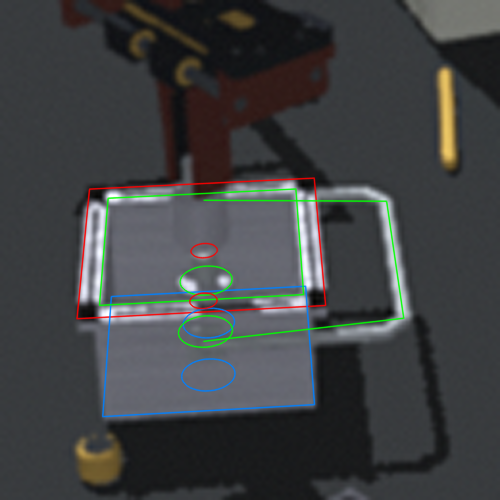

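Capsule A stands in the pail where expected, at tile (205,280), and B hangs above the opening. Lowering B.

```bash
python3 -m creep '[{"translation":[-1.5,-1.5,40],"angular":[0,0,0],"jaw":0},{"translation":[-1.5,-1.5,75],"angular":[0,0,0],"jaw":0},{"translation":[-1.5,-1.5,93],"angular":[0,0,0],"jaw":0},{"translation":[-1.5,-1.5,93],"angular":[0,0,0],"jaw":0.35},{"translation":[-1.5,-1.5,93],"angular":[0,0,0],"jaw":0.35},{"translation":[-1.5,-1.5,93],"angular":[0,0,0],"jaw":0.35},{"translation":[-1.5,-1.5,45],"angular":[0,0,0],"jaw":0.35},{"translation":[-1.5,-1.5,-20],"angular":[0,0,0],"jaw":0.35}]'; python3 go.py 467.7,-276.2,150,0.403; python3 - <<'E'
from h import *
S=save('top','t5')
g=cv2.cvtColor(S,cv2.COLOR_RGB2GRAY)
m=np.zeros_like(g); m[240:332,350:446]=(g[240:332,350:446]>110)*255
c=max(cv2.findContours(m,cv2.RETR_EXTERNAL,cv2.CHAIN_APPROX_NONE)[0],key=cv2.contourArea)
P=np.array([back('top',p[0],19)[:2] for p in cv2.convexHull(c)],np.float32)
print('lid',cv2.minAreaRect(P))
for c in('top','side'): print(ctrl.look_for(c,'capsule0'))
E
```

```text
t: 9.75
ee_pos: [459.8, -41.6, 155.1]
orientation: [-3.089, -0.567, 0.003]
ft_force: [1.2, -0.3, -0.1]
width: 30.9
grasp_force: 0.0
t 9.75 p [459.8 -41.6 155.1] yawY -1.208 tilt 0.13 q [-0.12  0.29  2.03 -0.    0.82  1.09] w 30.9 gf 0.0 F [ 1.2 -0.3 -0.1]
(467.7, -276.2, 150.0) tr [-75.8, 222.2, 5.1] ang [0.001, 0.002, 1.531]
lid ((436.2131042480469, -283.64398193359375), (76.98139953613281, 129.08541870117188), 23.093942642211914)
[]
[{'rect': [260.1, 262.2, 274.7, 279.2], 'score': 0.73}, {'rect': [263.2, 283.3, 274.7, 296.2], 'score': 0.55}, {'rect': [317.0, 417.4, 362.5, 480.0], 'score': 0.17}]
```

```bash
python3 -m creep '[{"translation":[-10,28,0],"angular":[0,0,-0.18],"jaw":0.5},{"translation":[-20,56,0],"angular":[0,0,-0.36],"jaw":0.5},{"translation":[-30,84,0],"angular":[0,0,-0.54],"jaw":0.5},{"translation":[-40,112,0],"angular":[0,0,-0.72],"jaw":0.5},{"translation":[-50,140,0],"angular":[0,0,-0.9],"jaw":0.5},{"translation":[-60,168,0],"angular":[0,0,-1.08],"jaw":0.5},{"translation":[-70,196,0],"angular":[0,0,-1.26],"jaw":0.5},{"translation":[-76,222,0],"angular":[0,0,-1.44],"jaw":0.5}]'; python3 go.py 467.7,-276.2,50,0.403 467.7,-276.2,22,0.403; python3 - <<'E'
from ov import *
S=save('side','s6')[:,:,::-1].copy(); T=save('top','t6')[:,:,::-1].copy()
L=lidc((467.7,-276.2,np.radians(23.1)))
print(ctrl.look_for('side','lid')[:2])
cv2.imwrite('pics/ov6.png',np.hstack([tile('side',S,(230,250,370,430),L,(350,450)),tile('top',T,(250,220,450,330),L+pailc((467,-14,-.25)),(450,450*110//200*1))] if 0 else [tile('side',S,(230,250,370,430),L,(350,450)),tile('top',T,(340,220,450,330),L,(450,450))]))
E
```

```text
t: 10.9
ee_pos: [467.4, -276.8, 152.9]
orientation: [-1.941, -2.468, 0.0]
ft_force: [0.6, -0.2, -0.4]
width: 43.4
grasp_force: 0.0
t 10.9 p [ 467.4 -276.8  152.9] yawY 0.238 tilt 0.11 q [-0.56  0.4   1.86  0.    0.88 -0.79] w 43.4 gf 0.0 F [ 0.6 -0.2 -0.4]
(467.7, -276.2, 50.0) tr [0.4, 0.5, 102.9] ang [-0.001, -0.001, -0.165]
(467.7, -276.2, 22.0) tr [0.3, 0.6, 130.9] ang [-0.001, -0.001, -0.165]
[{'rect': [253.3, 344.8, 355.5, 415.8], 'score': 0.76}]
```

View pics/ov6.png

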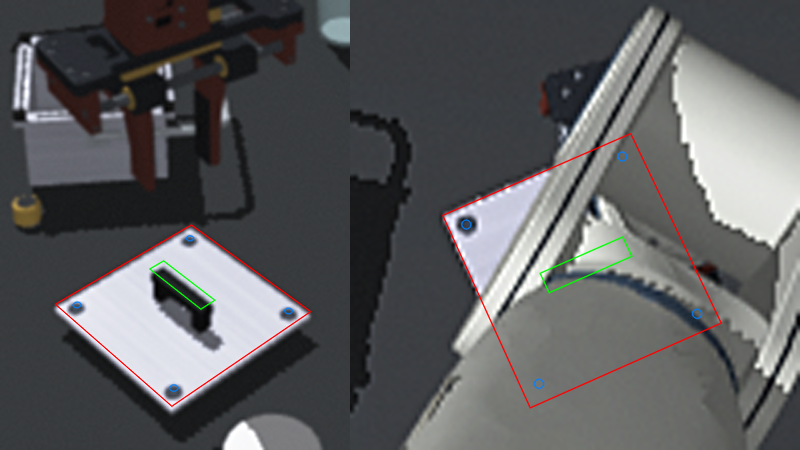

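The lid hasn't moved and its dots line up with the overlay. Now I'm going down on its handle.

```bash
python3 -m creep '[{"translation":[0.4,0.5,40],"angular":[0,0,-0.165],"jaw":0.5},{"translation":[0.4,0.5,85],"angular":[0,0,-0.165],"jaw":0.5},{"translation":[0.4,0.5,115],"angular":[0,0,-0.165],"jaw":0.5},{"translation":[0.4,0.5,131],"angular":[0,0,-0.165],"jaw":0.5},{"translation":[0.4,0.5,131],"angular":[0,0,-0.165],"jaw":0},{"translation":[0.4,0.5,131],"angular":[0,0,-0.165],"jaw":0},{"translation":[0.4,0.5,131],"angular":[0,0,-0.165],"jaw":0},{"translation":[0.4,0.5,131],"angular":[0,0,-0.165],"jaw":0}]'; python3 go.py 467,-276.2,160,-0.25 467,-14.2,160,-0.25
```

```text
t: 12.05
ee_pos: [469.3, -276.0, 24.3]
orientation: [1.739, 2.614, 0.0]
ft_force: [-0.7, 1.2, 5.7]
width: 13.7
grasp_force: 30.0
t 12.05 p [ 469.3 -276.    24.3] yawY 0.397 tilt 0.1 q [-0.55  0.61  1.91  0.    0.62 -0.95] w 13.7 gf 30.0 F [-0.7  1.2  5.7]
(467.0, -276.2, 160.0) tr [0.5, -2.0, -135.7] ang [0.001, 0.001, 0.647]
(467.0, -14.2, 160.0) tr [242.2, 99.2, -136.0] ang [0.001, 0.001, 0.647]
```

```bash
python3 -m creep '[{"translation":[0,-1,-30],"angular":[0,0,0],"jaw":0},{"translation":[0,-1,-80],"angular":[0,0,0],"jaw":0},{"translation":[20,8,-125],"angular":[0,0,0.15],"jaw":0},{"translation":[65,26,-136],"angular":[0,0,0.3],"jaw":0},{"translation":[115,46,-136],"angular":[0,0,0.46],"jaw":0},{"translation":[165,67,-136],"angular":[0,0,0.6],"jaw":0},{"translation":[210,85,-136],"angular":[0,0,0.647],"jaw":0},{"translation":[237,97,-136],"angular":[0,0,0.647],"jaw":0}]'; python3 go.py 467,-14.2,160,-0.25; python3 - <<'E'
from ov import *
S=save('side','s7')[:,:,::-1].copy()
o=ctrl.get_obs();p=o['ee_pos']; P=(467,-14.2,-.25)
cv2.imwrite('pics/ov7.png',tile('side',S,(205,190,345,340),pailc(P)+lidc((p[0],p[1],-.25),p[2]-24.3),(560,600)))
E
```

```text
t: 13.05
ee_pos: [466.1, -17.6, 159.5]
orientation: [2.48, 1.928, 0.001]
ft_force: [1.2, -0.3, -1.8]
width: 13.8
grasp_force: 30.0
t 13.05 p [466.1 -17.6 159.5] yawY -0.249 tilt 0.02 q [-0.06  0.29  2.02  0.    0.83  0.19] w 13.8 gf 30.0 F [ 1.2 -0.3 -1.8]
(467.0, -14.2, 160.0) tr [3.6, 0.1, -0.5] ang [0.0, -0.0, 0.001]
```

View pics/ov7.png

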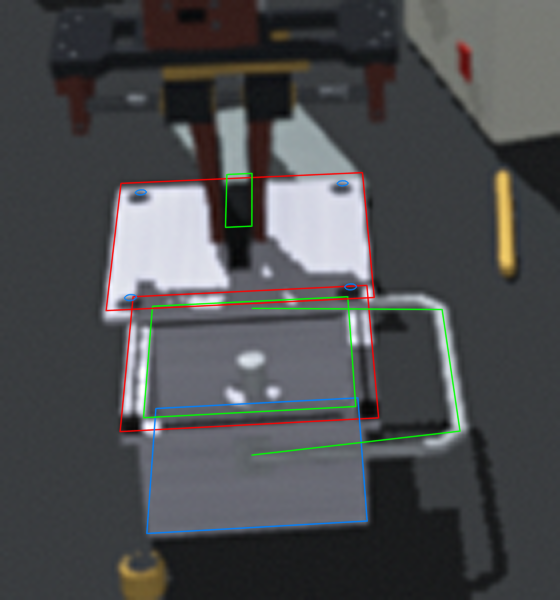

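The lid overlay agrees, and the near black pads at tile (130,425) and (370,408) match the projected rim corners. Descending to lay the lid on.

```bash
python3 -m creep '[{"translation":[3.2,0.1,0],"angular":[0,0,0],"jaw":0},{"translation":[3.2,0.1,15],"angular":[0,0,0],"jaw":0},{"translation":[3.2,0.1,35],"angular":[0,0,0],"jaw":0},{"translation":[3.2,0.1,50],"angular":[0,0,0],"jaw":0},{"translation":[3.2,0.1,56],"angular":[0,0,0],"jaw":0},{"translation":[3.2,0.1,60],"angular":[0,0,0],"jaw":0},{"translation":[3.2,0.1,63],"angular":[0,0,0],"jaw":0},{"translation":[3.2,0.1,66],"angular":[0,0,0],"jaw":0}]'; python3 go.py 467,-14.2,92,-0.25
```

```text
t: 14.1
ee_pos: [468.2, -16.3, 94.0]
orientation: [2.481, 1.926, 0.002]
ft_force: [-7.8, 3.1, 34.7]
width: 13.8
grasp_force: 30.0
t 14.1 p [468.2 -16.3  94. ] yawY -0.25 tilt 0.09 q [-0.06  0.41  2.05  0.    0.68  0.19] w 13.8 gf 30.0 F [-7.8  3.1 34.7]
(467.0, -14.2, 92.0) tr [1.7, -1.6, 2.0] ang [0.001, -0.001, -0.0]
```

```bash
python3 -m creep '[{"translation":[0,0,-2],"angular":[0,0,0],"jaw":0},{"translation":[0,0,-2],"angular":[0,0,0],"jaw":0},{"translation":[0,0,-2],"angular":[0,0,0],"jaw":0},{"translation":[0,0,-2],"angular":[0,0,0],"jaw":0},{"translation":[0,0,-2],"angular":[0,0,0],"jaw":0},{"translation":[0,0,-2],"angular":[0,0,0],"jaw":0},{"translation":[0,0,-2],"angular":[0,0,0],"jaw":0},{"translation":[0,0,-2],"angular":[0,0,0],"jaw":0}]'; python3 go.py; python3 - <<'E'
from ov import *
S=save('side','s8')[:,:,::-1].copy();T=save('top','t8')[:,:,::-1].copy()
o=ctrl.get_obs();p=o['ee_pos']; P=(467,-14.2,-.25)
C=[(tf(P,sq(62,0)),B_)]+lidc((p[0],p[1],-.25),68)
cv2.imwrite('pics/ov8.png',np.hstack([tile('side',S,(215,230,335,350),C,(400,400)),tile('top',T,(245,220,345,320),C,(400,400))]))
E
```

```text
t: 15.1
ee_pos: [467.4, -16.5, 95.2]
orientation: [2.481, 1.927, -0.0]
ft_force: [0.8, -0.1, -1.6]
width: 13.8
grasp_force: 30.0
t 15.1 p [467.4 -16.5  95.2] yawY -0.25 tilt 0.0 q [-0.06  0.4   2.05 -0.    0.68  0.19] w 13.8 gf 30.0 F [ 0.8 -0.1 -1.6]
```

View pics/ov8.png

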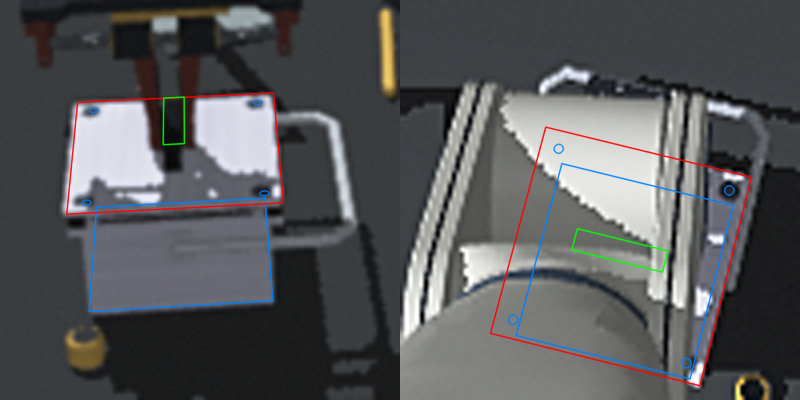

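```bash
python3 -m creep '[{"translation":[0.5,0,1],"angular":[0,0,0],"jaw":0},{"translation":[0.5,0,1],"angular":[0,0,0],"jaw":0.4},{"translation":[0.5,0,1],"angular":[0,0,0],"jaw":0.4},{"translation":[0.5,0,1],"angular":[0,0,0],"jaw":0.4},{"translation":[0.5,0,-30],"angular":[0,0,0],"jaw":0.4},{"translation":[0.5,0,-75],"angular":[0,0,0],"jaw":0.4},{"translation":[30,120,-80],"angular":[0,0,0],"jaw":0},{"translation":[30,180,-80],"angular":[0,0,0],"jaw":0}]'; python3 go.py 467,-14,150; python3 - <<'E'
from ov import *
S=save('side','s9')[:,:,::-1].copy();T=save('top','t9')[:,:,::-1].copy()
P=(467,-14.2,-.25)
C=[(tf(P,sq(62,0)),B_)]+lidc(P,68)
cv2.imwrite('pics/ov9.png',np.hstack([tile('side',S,(215,230,335,350),C,(400,400)),tile('top',T,(245,220,345,320),C,(400,400))]))
E
```

```text
t: 16.2
ee_pos: [594.0, -24.4, 175.9]
orientation: [2.479, 1.927, 0.004]
ft_force: [0.4, 0.5, -1.7]
width: 18.5
grasp_force: 0.0
t 16.2 p [594.  -24.4 175.9] yawY -0.249 tilt 0.17 q [-0.06  0.43  1.74  0.    0.97  0.19] w 18.5 gf 0.0 F [ 0.4  0.5 -1.7]
(467.0, -14.0, 150.0) tr [-21.3, -125.7, 25.5] ang [0.003, -0.001, 0.0]
```

View pics/ov9.png

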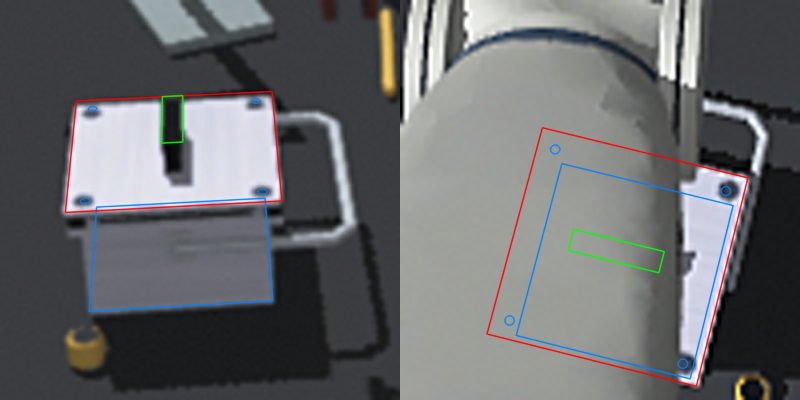

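The lid lies on the pail with its dots on the predicted spots, so next I press the corners with closed fingers.

```bash
python3 go.py 537.6,27.6,110,-0.25 537.6,27.6,89,-0.25 537.6,27.6,80,-0.25
```

```text
t 16.3 p [598.1 -25.2 174.9] yawY -0.25 tilt 0.37 q [-0.06  0.44  1.73 -0.    0.97  0.19] w 10.6 gf 0.0 F [-0.1  1.6  0.6]
(537.6, 27.6, 110.0) tr [36.1, -72.1, 64.5] ang [0.006, -0.001, -0.0]
(537.6, 27.6, 89.0) tr [36.1, -72.2, 85.5] ang [0.006, -0.001, -0.0]
(537.6, 27.6, 80.0) tr [36.1, -72.3, 94.5] ang [0.006, -0.001, -0.0]
```

```bash
python3 -m creep '[{"translation":[18,-36,20],"angular":[0,0,0],"jaw":0},{"translation":[36,-72,40],"angular":[0,0,0],"jaw":0},{"translation":[36,-72,64],"angular":[0,0,0],"jaw":0},{"translation":[36,-72,70],"angular":[0,0,0],"jaw":0},{"translation":[36,-72,75],"angular":[0,0,0],"jaw":0},{"translation":[36,-72,75],"angular":[0,0,0],"jaw":0},{"translation":[36,-72,75],"angular":[0,0,0],"jaw":0},{"translation":[36,-72,75],"angular":[0,0,0],"jaw":0}]'; python3 go.py 537.6,27.6,89,-0.25 537.6,27.6,80,-0.25
```

```text
t: 17.3
ee_pos: [531.5, 28.0, 99.5]
orientation: [2.481, 1.927, 0.001]
ft_force: [1.2, 0.1, -0.4]
width: 0.6
grasp_force: 0.0
t 17.3 p [531.5  28.   99.5] yawY -0.25 tilt 0.05 q [0.03 0.47 1.91 0.   0.76 0.28] w 0.6 gf 0.0 F [ 1.2  0.1 -0.4]
(537.6, 27.6, 89.0) tr [1.1, 6.0, 10.5] ang [0.001, -0.0, -0.0]
(537.6, 27.6, 80.0) tr [1.1, 6.0, 19.5] ang [0.001, -0.0, -0.0]
```

```bash
python3 -m creep '[{"translation":[1,5,3],"angular":[0,0,0],"jaw":0},{"translation":[1,5,8],"angular":[0,0,0],"jaw":0},{"translation":[1,5,11],"angular":[0,0,0],"jaw":0},{"translation":[1,5,13],"angular":[0,0,0],"jaw":0},{"translation":[1,5,15],"angular":[0,0,0],"jaw":0},{"translation":[1,5,17],"angular":[0,0,0],"jaw":0},{"translation":[1,5,18.5],"angular":[0,0,0],"jaw":0},{"translation":[1,5,18.5],"angular":[0,0,0],"jaw":0}]'; python3 go.py 396.4,-56,89,-0.25
```

```text
t: 18.3
ee_pos: [536.9, 28.0, 82.3]
orientation: [2.48, 1.927, 0.002]
ft_force: [-4.9, 1.5, 21.2]
width: 0.4
grasp_force: 10.6
t 18.3 p [536.9  28.   82.3] yawY -0.25 tilt 0.08 q [0.03 0.5  1.91 0.   0.73 0.28] w 0.4 gf 10.6 F [-4.9  1.5 21.2]
(396.4, -56.0, 89.0) tr [-116.1, -115.3, -6.9] ang [0.001, -0.0, 0.0]
```

```bash
python3 -m creep '[{"translation":[0,0,0.5],"angular":[0,0,0],"jaw":0},{"translation":[0,0,1],"angular":[0,0,0],"jaw":0},{"translation":[0,0,1],"angular":[0,0,0],"jaw":0},{"translation":[0,0,1],"angular":[0,0,0],"jaw":0},{"translation":[0,0,1],"angular":[0,0,0],"jaw":0},{"translation":[0,0,1],"angular":[0,0,0],"jaw":0},{"translation":[0,0,1],"angular":[0,0,0],"jaw":0},{"translation":[0,0,1],"angular":[0,0,0],"jaw":0}]'; python3 go.py 537,28,100
```

```text
t: 19.3
ee_pos: [537.5, 28.0, 82.2]
orientation: [2.48, 1.926, 0.004]
ft_force: [-4.9, 1.2, 28.1]
width: 0.7
grasp_force: 14.0
t 19.3 p [537.5  28.   82.2] yawY -0.25 tilt 0.16 q [0.03 0.5  1.91 0.   0.73 0.28] w 0.7 gf 14.0 F [-4.9  1.2 28.1]
(537.0, 28.0, 100.0) tr [-0.1, -0.4, -17.8] ang [0.003, -0.001, 0.0]
```

```bash
python3 go.py 508.8,-84.7,105,-0.25 508.8,-84.7,90,-0.25; python3 -m creep '[{"translation":[0,0,-25],"angular":[0,0,0],"jaw":0},{"translation":[55,0,-25],"angular":[0,0,0],"jaw":0},{"translation":[100,0,-25],"angular":[0,0,0],"jaw":0},{"translation":[116,0,-22],"angular":[0,0,0],"jaw":0},{"translation":[116,0,-15],"angular":[0,0,0],"jaw":0},{"translation":[116,0,-9],"angular":[0,0,0],"jaw":0},{"translation":[116,0,-9],"angular":[0,0,0],"jaw":0},{"translation":[116,0,-9],"angular":[0,0,0],"jaw":0}]'; python3 go.py 508.8,-84.7,80,-0.25
```

```text
t 19.3 p [537.5  28.   82.2] yawY -0.25 tilt 0.16 q [0.03 0.5  1.91 0.   0.73 0.28] w 0.7 gf 14.0 F [-4.9  1.2 28.1]
(508.8, -84.7, 105.0) tr [-116.2, 0.1, -22.9] ang [0.003, -0.001, 0.0]
(508.8, -84.7, 90.0) tr [-116.3, 0.1, -7.9] ang [0.003, -0.001, 0.0]
t: 20.3
ee_pos: [564.8, 139.4, 88.4]
orientation: [-2.482, -1.926, 0.0]
ft_force: [-0.9, 0.2, 0.6]
width: 0.6
grasp_force: 0.0
t 20.3 p [564.8 139.4  88.4] yawY -0.251 tilt 0.02 q [ 0.22  0.54  1.81 -0.    0.79  0.47] w 0.6 gf 0.0 F [-0.9  0.2  0.6]
(508.8, -84.7, 80.0) tr [-231.0, 1.4, 8.5] ang [-0.0, 0.0, -0.001]
```

I wrote the wrong sign there and moved outward, but nothing was touched. Raising and coming back to corner 1.

```bash
python3 -m creep '[{"translation":[0,0,-20],"angular":[0,0,0],"jaw":0},{"translation":[-55,0,-25],"angular":[0,0,0],"jaw":0},{"translation":[-110,0,-25],"angular":[0,0,0],"jaw":0},{"translation":[-165,1,-25],"angular":[0,0,0],"jaw":0},{"translation":[-215,1,-25],"angular":[0,0,0],"jaw":0},{"translation":[-231,1.4,-20],"angular":[0,0,0],"jaw":0},{"translation":[-231,1.4,-10],"angular":[0,0,0],"jaw":0},{"translation":[-231,1.4,-5],"angular":[0,0,0],"jaw":0}]'; python3 go.py 508.8,-84.7,80,-0.25
```

```text
t: 21.3
ee_pos: [509.1, -82.9, 92.6]
orientation: [-2.48, -1.927, 0.001]
ft_force: [-0.4, -0.7, -0.3]
width: 0.4
grasp_force: 0.0
t 21.3 p [509.1 -82.9  92.6] yawY -0.249 tilt 0.05 q [-0.18  0.46  1.95  0.    0.73  0.06] w 0.4 gf 0.0 F [-0.4 -0.7 -0.3]
(508.8, -84.7, 80.0) tr [-1.8, 0.2, 12.6] ang [-0.001, -0.0, 0.001]
```

```bash
python3 -m creep '[{"translation":[-0.5,0,4],"angular":[0,0,0],"jaw":0},{"translation":[-0.5,0,6],"angular":[0,0,0],"jaw":0},{"translation":[-0.5,0,8],"angular":[0,0,0],"jaw":0},{"translation":[-0.5,0,10],"angular":[0,0,0],"jaw":0},{"translation":[-0.5,0,12],"angular":[0,0,0],"jaw":0},{"translation":[-0.5,0,13],"angular":[0,0,0],"jaw":0},{"translation":[-0.5,0,13],"angular":[0,0,0],"jaw":0},{"translation":[-0.5,0,13],"angular":[0,0,0],"jaw":0}]'; python3 go.py 425.2,56.3,120 425.2,56.3,92 396.4,-56,105 396.4,-56,90,-0.25
```

```text
t: 22.3
ee_pos: [512.4, -83.2, 82.0]
orientation: [2.476, 1.927, 0.007]
ft_force: [4.4, 2.9, 10.6]
width: 0.2
grasp_force: 5.4
t 22.3 p [512.4 -83.2  82. ] yawY -0.248 tilt 0.36 q [-0.18  0.48  1.95  0.    0.7   0.06] w 0.2 gf 5.4 F [ 4.4  2.9 10.6]
(425.2, 56.3, 120.0) tr [113.8, -118.6, -38.6] ang [0.006, -0.001, 0.0]
(425.2, 56.3, 92.0) tr [113.7, -118.8, -10.6] ang [0.006, -0.001, 0.0]
(396.4, -56.0, 105.0) tr [-2.2, -119.0, -23.8] ang [0.006, -0.001, 0.0]
(396.4, -56.0, 90.0) tr [-2.2, -119.1, -8.8] ang [0.006, -0.001, 0.002]
```

```bash
python3 -m creep '[{"translation":[0,0,-15],"angular":[0,0,0],"jaw":0},{"translation":[0,-20,-25],"angular":[0,0,0],"jaw":0},{"translation":[-1,-70,-25],"angular":[0,0,0],"jaw":0},{"translation":[-2,-115,-25],"angular":[0,0,0],"jaw":0},{"translation":[-2,-119,-18],"angular":[0,0,0],"jaw":0},{"translation":[-2,-119,-12],"angular":[0,0,0],"jaw":0},{"translation":[-2,-119,-12],"angular":[0,0,0],"jaw":0},{"translation":[-2,-119,-12],"angular":[0,0,0],"jaw":0}]'; python3 go.py 396.4,-56,80,-0.25
```

```text
t: 23.3
ee_pos: [394.2, -57.1, 92.4]
orientation: [2.481, 1.927, 0.0]
ft_force: [0.1, 0.6, 0.8]
width: 0.7
grasp_force: 0.0
t 23.3 p [394.2 -57.1  92.4] yawY -0.25 tilt 0.02 q [-0.17  0.33  2.2  -0.    0.61  0.08] w 0.7 gf 0.0 F [0.1 0.6 0.8]
(396.4, -56.0, 80.0) tr [1.6, 1.8, 12.4] ang [0.0, -0.0, 0.0]
```

```bash
python3 -m creep '[{"translation":[1,2.5,4],"angular":[0,0,0],"jaw":0},{"translation":[1,2.5,6],"angular":[0,0,0],"jaw":0},{"translation":[1,2.5,8],"angular":[0,0,0],"jaw":0},{"translation":[1,2.5,10],"angular":[0,0,0],"jaw":0},{"translation":[1,2.5,11.5],"angular":[0,0,0],"jaw":0},{"translation":[1,2.5,12.5],"angular":[0,0,0],"jaw":0},{"translation":[1,2.5,12.5],"angular":[0,0,0],"jaw":0},{"translation":[1,2.5,12.5],"angular":[0,0,0],"jaw":0}]'; python3 go.py 425.2,56.3,107,-0.25 425.2,56.3,92,-0.25
```

```text
t: 24.3
ee_pos: [396.7, -56.8, 81.6]
orientation: [2.48, 1.926, 0.002]
ft_force: [-7.3, -0.7, 33.3]
width: 0.8
grasp_force: 16.5
t 24.3 p [396.7 -56.8  81.6] yawY -0.25 tilt 0.09 q [-0.17  0.36  2.2  -0.    0.58  0.08] w 0.8 gf 16.5 F [-7.3 -0.7 33.3]
(425.2, 56.3, 107.0) tr [116.7, -0.3, -25.4] ang [0.002, 0.0, 0.0]
(425.2, 56.3, 92.0) tr [116.7, -0.3, -10.4] ang [0.002, 0.0, 0.0]
```

```bash
python3 -m creep '[{"translation":[0,0,-15],"angular":[0,0,0],"jaw":0},{"translation":[20,0,-25],"angular":[0,0,0],"jaw":0},{"translation":[70,0,-25],"angular":[0,0,0],"jaw":0},{"translation":[112,0,-25],"angular":[0,0,0],"jaw":0},{"translation":[116,0,-18],"angular":[0,0,0],"jaw":0},{"translation":[116,0,-12],"angular":[0,0,0],"jaw":0},{"translation":[116,0,-12],"angular":[0,0,0],"jaw":0},{"translation":[116,0,-12],"angular":[0,0,0],"jaw":0}]'; python3 go.py 425.2,56.3,80,-0.25
```

```text
t: 25.3
ee_pos: [424.2, 55.0, 91.8]
orientation: [-2.482, -1.925, 0.001]
ft_force: [-0.3, 0.2, -0.0]
width: 0.8
grasp_force: 0.0
t 25.3 p [424.2  55.   91.8] yawY -0.252 tilt 0.04 q [ 0.1   0.37  2.14 -0.    0.64  0.35] w 0.8 gf 0.0 F [-0.3  0.2 -0. ]
(425.2, 56.3, 80.0) tr [1.5, 0.6, 11.8] ang [-0.001, 0.0, -0.002]
```

```bash
python3 -m creep '[{"translation":[1,0.6,4],"angular":[0,0,0],"jaw":0},{"translation":[1,0.6,6],"angular":[0,0,0],"jaw":0},{"translation":[1,0.6,8],"angular":[0,0,0],"jaw":0},{"translation":[1,0.6,10],"angular":[0,0,0],"jaw":0},{"translation":[1,0.6,11.5],"angular":[0,0,0],"jaw":0},{"translation":[1,0.6,12],"angular":[0,0,0],"jaw":0},{"translation":[1,0.6,12],"angular":[0,0,0],"jaw":0},{"translation":[1,0.6,12],"angular":[0,0,0],"jaw":0}]'; python3 go.py 508.8,-84.7,115,-0.25
```

```text
t: 26.3
ee_pos: [425.7, 56.6, 81.2]
orientation: [2.481, 1.927, 0.001]
ft_force: [-4.7, -1.0, 21.4]
width: 0.4
grasp_force: 10.5
t 26.3 p [425.7  56.6  81.2] yawY -0.25 tilt 0.05 q [ 0.1   0.39  2.14 -0.    0.61  0.35] w 0.4 gf 10.5 F [-4.7 -1.  21.4]
(508.8, -84.7, 115.0) tr [-116.3, 115.5, -33.8] ang [0.001, -0.0, -0.0]
```

```bash
python3 -m creep '[{"translation":[0,0,-45],"angular":[0,0,0],"jaw":0},{"translation":[-38,38,-45],"angular":[0,0,0],"jaw":0},{"translation":[-76,76,-45],"angular":[0,0,0],"jaw":0},{"translation":[-110,110,-45],"angular":[0,0,0],"jaw":0},{"translation":[-114,113,-25],"angular":[0,0,0],"jaw":0},{"translation":[-114,113,-10],"angular":[0,0,0],"jaw":0},{"translation":[-114,113,-10],"angular":[0,0,0],"jaw":0},{"translation":[-114,113,-10],"angular":[0,0,0],"jaw":0}]'; python3 go.py 506,-80,80,-0.25
```

```text
t: 27.3
ee_pos: [506.5, -81.1, 90.2]
orientation: [-2.48, -1.928, 0.0]
ft_force: [-0.6, 0.7, -0.1]
width: 0.4
grasp_force: 0.0
t 27.3 p [506.5 -81.1  90.2] yawY -0.249 tilt 0.02 q [-0.18  0.46  1.96  0.    0.72  0.07] w 0.4 gf 0.0 F [-0.6  0.7 -0.1]
(506.0, -80.0, 80.0) tr [1.0, -0.8, 10.2] ang [-0.0, -0.0, 0.001]
```

```bash
python3 -m creep '[{"translation":[0,0,4],"angular":[0,0,0],"jaw":0},{"translation":[0,0,6],"angular":[0,0,0],"jaw":0},{"translation":[0,0,8],"angular":[0,0,0],"jaw":0},{"translation":[0,0,9.5],"angular":[0,0,0],"jaw":0},{"translation":[0,0,10.5],"angular":[0,0,0],"jaw":0},{"translation":[0,0,10.5],"angular":[0,0,0],"jaw":0},{"translation":[0,0,10.5],"angular":[0,0,0],"jaw":0},{"translation":[0,0,10.5],"angular":[0,0,0],"jaw":0}]'; python3 go.py 537,27,115,-0.25
```

```text
t: 28.3
ee_pos: [507.2, -81.9, 81.2]
orientation: [2.48, 1.927, 0.001]
ft_force: [-5.3, 1.3, 20.1]
width: 0.1
grasp_force: 10.1
t 28.3 p [507.2 -81.9  81.2] yawY -0.25 tilt 0.07 q [-0.18  0.48  1.96 -0.    0.7   0.07] w 0.1 gf 10.1 F [-5.3  1.3 20.1]
(537.0, 27.0, 115.0) tr [112.9, 2.0, -33.8] ang [0.001, -0.0, -0.0]
```

```bash
python3 -m creep '[{"translation":[0,0,-20],"angular":[0,0,0],"jaw":0},{"translation":[40,0,-20],"angular":[0,0,0],"jaw":0},{"translation":[85,1,-20],"angular":[0,0,0],"jaw":0},{"translation":[112,1,-14],"angular":[0,0,0],"jaw":0},{"translation":[112,1,-5],"angular":[0,0,0],"jaw":0},{"translation":[112,1,-1],"angular":[0,0,0],"jaw":0},{"translation":[112,1,1.2],"angular":[0,0,0],"jaw":0},{"translation":[112,1,1.2],"angular":[0,0,0],"jaw":0}]'; python3 go.py 537,27,115,-0.25
```

```text
t: 29.3
ee_pos: [537.2, 26.1, 81.2]
orientation: [2.482, 1.924, 0.006]
ft_force: [-4.4, 6.7, 29.6]
width: 0.6
grasp_force: 14.6
t 29.3 p [537.2  26.1  81.2] yawY -0.252 tilt 0.25 q [0.03 0.51 1.91 0.   0.72 0.28] w 0.6 gf 14.6 F [-4.4  6.7 29.6]
(537.0, 27.0, 115.0) tr [0.9, -0.3, -33.8] ang [0.004, -0.002, -0.002]
```

```bash
python3 go.py 578.4,-42.6,130,-0.25;  python3 -m creep '[{"translation":[0,0,-15],"angular":[0,0,0],"jaw":0},{"translation":[-10,10,-40],"angular":[0,0,0],"jaw":0.4},{"translation":[-40,30,-49],"angular":[0,0,0],"jaw":0.4},{"translation":[-56,57,-49],"angular":[0,0,0],"jaw":0.4},{"translation":[-56,57,-49],"angular":[0,0,0],"jaw":0.4},{"translation":[-56,57,-49],"angular":[0,0,0],"jaw":0.4},{"translation":[-56,57,-49],"angular":[0,0,0],"jaw":0.4},{"translation":[-56,57,-49],"angular":[0,0,0],"jaw":0.4}]'; python3 go.py 578.4,-42.6,42,-0.25
python3 - <<'E'
from ov import *
from scipy.optimize import minimize
T=save('top','t10');S=save('side','s10'); gr={}
for c,im in(('top',T),('side',S)):
    g=cv2.GaussianBlur(cv2.cvtColor(im,cv2.COLOR_RGB2GRAY).astype(np.float32),(0,0),.8)
    gr[c]=np.hypot(cv2.Sobel(g,cv2.CV_32F,1,0),cv2.Sobel(g,cv2.CV_32F,0,1))
s=np.linspace(-1,1,60)
def edges(h,e,z): return np.vstack([np.c_[0*s+i*h,s*e,0*s+z] for i in(1,-1)]+[np.c_[s*e,0*s+i*h,0*s+z] for i in(1,-1)])
L=np.vstack([edges(70,66,81),np.c_[0*s+119,s*58,0*s+60],np.c_[0*s+111,s*58,0*s+60]])
def sc(p,cams):
    return -sum(cv2.remap(gr[c],*[proj(c,tf(p,L)).astype(np.float32)[None,:,i] for i in(0,1)],cv2.INTER_LINEAR).mean() for c in cams)
for cams in(('side',),('side','top')):
    f=lambda v:sc((467+v[0],-14+v[1],-.25+v[2]/100),cams)
    r=min((minimize(f,[a,b,0],method='Nelder-Mead',options=dict(initial_simplex=[[a,b,-2],[a+3,b,0],[a,b+3,0],[a,b,3]])) for a in(-4,0,4) for b in(-4,0,4)),key=lambda r:r.fun)
    print(cams,r.fun,467+r.x[0],-14+r.x[1],-.25+r.x[2]/100)
P=(467+r.x[0],-14+r.x[1],-.25+r.x[2]/100)
C=lidc(P,62)+pailc(P)[3:]
cv2.imwrite('pics/ov10.png',np.hstack([tile('side',S[:,:,::-1].copy(),(215,230,335,350),C,(400,400)),tile('top',T[:,:,::-1].copy(),(245,220,345,320),C,(400,400))]))
print('bar',tf(P,[115,0,60]))
E
```

```text
t 29.3 p [537.2  26.1  81.2] yawY -0.252 tilt 0.25 q [0.03 0.51 1.91 0.   0.72 0.28] w 0.6 gf 14.6 F [-4.4  6.7 29.6]
(578.4, -42.6, 130.0) tr [-56.2, 57.2, -48.7] ang [0.004, -0.002, -0.002]
t: 30.3
ee_pos: [576.1, -41.3, 127.1]
orientation: [-2.48, -1.928, 0.001]
ft_force: [0.2, 0.2, 0.3]
width: 35.0
grasp_force: 0.0
t 30.3 p [576.1 -41.3 127.1] yawY -0.249 tilt 0.04 q [-0.09  0.48  1.8   0.    0.86  0.16] w 35.0 gf 0.0 F [0.2 0.2 0.3]
(578.4, -42.6, 42.0) tr [-0.7, 2.6, 85.1] ang [-0.001, 0.0, 0.001]
('side',) -360.0924072265625 466.021354684759 -20.63945261821819 -0.2361551040673663Traceback (most recent call last):
  File "<stdin>", line 14, in <module>
  File "<stdin>", line 14, in <genexpr>
    res = _minimize_neldermead(fun, x0, args, callback, bounds=bounds,
                               **options)
    fxc = func(xc)
    fx = function(np.copy(x), *(wrapper_args + args))
  File "<stdin>", line 13, in <lambda>
  File "<stdin>", line 11, in sc
  File "<stdin>", line 11, in <genexpr>
  File "h.py", line 5, in proj
    c=ctrl.camera_info(cam); K=np.array(c['camera_matrix']); T=np.linalg.inv(np.array(c['world_from_camera']))
ValueError: time passes only in moves, steps and waits
```

```bash
python3 - <<'E'
s=open('h.py').read().replace("def proj","CI={c:ctrl.camera_info(c) for c in('top','side')}\ndef proj").replace("c=ctrl.camera_info(cam)","c=CI[cam]")
open('h.py','w').write(s)
E
python3 - <<'E'
from ov import *
T=cv2.imread('pics/t10.png');S=cv2.imread('pics/s10.png')
P=(467,-14.2,-.25)
C=lidc(P,62)+pailc(P)[3:]
a=np.hstack([tile('side',S,(215,230,335,350),C,(400,400)),tile('top',T,(245,220,345,320),C,(400,400))])
T=cv2.imread('pics/top0.png');S=cv2.imread('pics/side0.png')
b=np.hstack([cv2.resize(S[145:205,195:275],(266,200),interpolation=cv2.INTER_CUBIC),cv2.resize(T[220:250,120:160],(266,200),interpolation=cv2.INTER_CUBIC),cv2.resize(T[285:315,110:170],(268,200),interpolation=cv2.INTER_CUBIC)])
cv2.imwrite('pics/ov10.png',np.vstack([a,b]))
E
```

```text
(no output)
```

View pics/ov10.png

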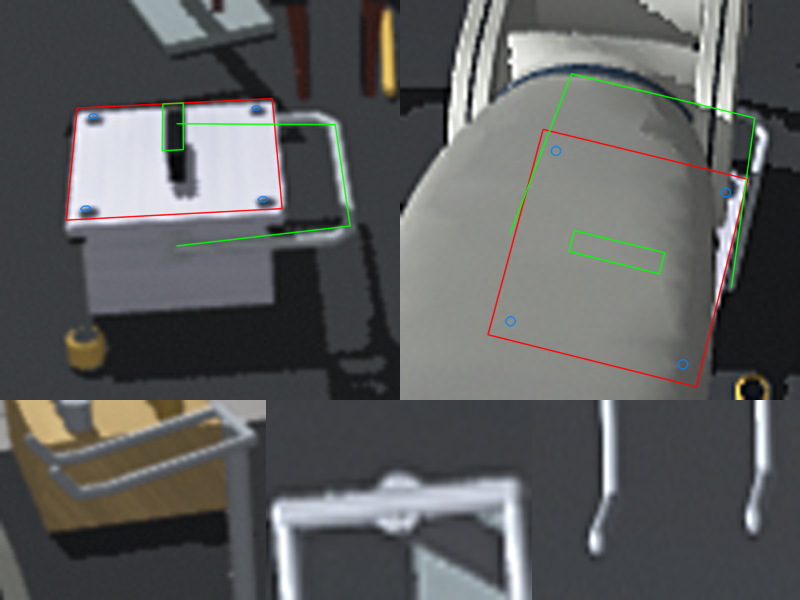

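Lid is flat with its dots on the overlay, and the open fingers are above the bar. In the tiles the prong tips, bends and back corners of the stand are clear enough to fit its pose.

```bash
python3 - <<'E'
from ov import *
from scipy.optimize import least_squares as LS
top=[(123.8,306.3),(158.8,303.3),(126.5,298.3),(161.4,294.7),(121.6,236),(156.9,232.3)]
side=[(204.1,156.5),(211.6,166.1),(219.2,171.5),(268.2,155)]
def pts(v):
    x,y,a,b1,b2=v
    L=[[-31,40,247],[-31,-40,247],[b1,40,225],[b1,-40,225],[b2,40,225],[b2,-40,225]]
    return tf((x,y,a),L)
def f(v,use=(1,1)):
    P=pts(v); return np.concatenate([use[0]*(proj('top',P)-top).ravel(),use[1]*(proj('side',P[[0,1,3,5]])-side).ravel()])
for u in((1,1),(1,0),(0,1)):
    r=LS(f,[436,339,.09,-20,130],args=(u,),loss='soft_l1'); print(u,r.x.round(3),f(r.x).round(1))
E
python3 go.py 577.5,-42.6,42,-0.25
```

```text
(1, 1) [ 4.33764e+02  3.40892e+02  1.30000e-01 -1.17710e+01  1.37806e+02] [-0.2  0.3 -0.2 -1.5  0.4  0.7 -0.3 -0.4  1.6  0.8 -0.4  0.  -1.2 -1.5
 -0.2 -1.6  0.3 -0.3  4.3  6.9]
(1, 0) [ 4.32298e+02  3.40869e+02  1.25000e-01 -9.85400e+00  1.40280e+02] [-0.3  0.9 -0.3 -0.8  0.3  0.5 -0.4 -0.5  1.7  0.3 -0.2 -0.4 -1.7 -1.4
 -0.9 -1.5  0.3 -0.3  4.7  6.9]
(0, 1) [ 4.32614e+02  3.38275e+02  1.99000e-01 -1.47180e+01  1.27291e+02] [ 2.   1.8  1.7 -2.4  2.1  3.6  1.2  0.1 -0.7  7.3 -2.8  4.2 -2.3 -0.7
  0.8 -1.1  0.1  0.3  0.2  6.7]
t 30.4 p [576.5 -41.4 127.3] yawY -0.249 tilt 0.01 q [-0.09  0.48  1.8   0.    0.86  0.16] w 35.2 gf 0.0 F [0.7 0.  0.6]
(577.5, -42.6, 42.0) tr [-0.9, 1.3, 85.3] ang [-0.0, 0.0, 0.001]
```

```bash
python3 -m creep '[{"translation":[-0.7,1.5,30],"angular":[0,0,0],"jaw":0.4},{"translation":[-0.7,1.5,60],"angular":[0,0,0],"jaw":0.4},{"translation":[-0.7,1.5,80],"angular":[0,0,0],"jaw":0.4},{"translation":[-0.7,1.5,85],"angular":[0,0,0],"jaw":0.4},{"translation":[-0.7,1.5,85],"angular":[0,0,0],"jaw":0.4},{"translation":[-0.7,1.5,85],"angular":[0,0,0],"jaw":0.25},{"translation":[-0.7,1.5,85],"angular":[0,0,0],"jaw":0.15},{"translation":[-0.7,1.5,85],"angular":[0,0,0],"jaw":0.15}]'; python3 go.py
```

```text
t: 31.4
ee_pos: [578.3, -42.9, 42.8]
orientation: [2.481, 1.927, 0.001]
ft_force: [-0.1, -0.8, -0.5]
width: 14.0
grasp_force: 0.0
t 31.4 p [578.3 -42.9  42.8] yawY -0.25 tilt 0.05 q [-0.09  0.61  1.82  0.    0.7   0.16] w 14.0 gf 0.0 F [-0.1 -0.8 -0.5]
```

```bash
python3 -m creep '[{"translation":[0,0,0],"angular":[0,0,0],"jaw":0},{"translation":[0,0,0],"angular":[0,0,0],"jaw":0},{"translation":[0,0,0],"angular":[0,0,0],"jaw":0},{"translation":[0,0,0],"angular":[0,0,0],"jaw":0},{"translation":[0,-0.6,-11.5],"angular":[0,0,0],"jaw":0},{"translation":[0,-2.3,-22.8],"angular":[0,0,0],"jaw":0},{"translation":[0,-5.1,-34],"angular":[0,0,0],"jaw":0},{"translation":[0,-9.1,-44.8],"angular":[0,0,0],"jaw":0}]'; python3 go.py
```

```text
t: 32.4
ee_pos: [568.7, -40.6, 87.9]
orientation: [-2.481, -1.927, 0.0]
ft_force: [0.4, -1.1, -0.5]
width: 7.0
grasp_force: 30.0
t 32.4 p [568.7 -40.6  87.9] yawY -0.25 tilt 0.01 q [-0.09  0.53  1.83 -0.    0.78  0.16] w 7.0 gf 30.0 F [ 0.4 -1.1 -0.5]
```

```bash
python3 -m creep '[{"translation":[0,-5,-10.3],"angular":[0,0,0],"jaw":0},{"translation":[0,-11,-20.1],"angular":[0,0,0],"jaw":0},{"translation":[0,-17.9,-29.3],"angular":[0,0,0],"jaw":0},{"translation":[0,-25.8,-37.7],"angular":[0,0,0],"jaw":0},{"translation":[0,-34.4,-45.3],"angular":[0,0,0],"jaw":0},{"translation":[0,-43.8,-52],"angular":[0,0,0],"jaw":0},{"translation":[0,-53.7,-57.7],"angular":[0,0,0],"jaw":0},{"translation":[0,-64.2,-62.4],"angular":[0,0,0],"jaw":0}]'; python3 go.py 467,-14.2,157.8
```

```text
t: 33.4
ee_pos: [508.0, -24.9, 151.0]
orientation: [2.479, 1.926, 0.004]
ft_force: [5.5, -1.8, 7.7]
width: 7.0
grasp_force: 30.0
t 33.4 p [508.  -24.9 151. ] yawY -0.25 tilt 0.21 q [-0.07  0.36  1.94 -0.    0.84  0.18] w 7.0 gf 30.0 F [ 5.5 -1.8  7.7]
(467.0, -14.2, 157.8) tr [0.2, -42.3, -7.0] ang [0.004, -0.0, 0.0]
```

```bash
python3 -m creep '[{"translation":[0,-10.9,-4.5],"angular":[0,0,0],"jaw":0},{"translation":[0,-22,-7.2],"angular":[0,0,0],"jaw":0},{"translation":[0,-33,-8.5],"angular":[0,0,0],"jaw":0},{"translation":[0,-41,-8.8],"angular":[0,0,0],"jaw":0},{"translation":[0,-41,-8.8],"angular":[0,0,0],"jaw":0},{"translation":[0,-41,-12],"angular":[0,0,0],"jaw":0},{"translation":[0,-41,-16],"angular":[0,0,0],"jaw":0},{"translation":[0,-41,-20],"angular":[0,0,0],"jaw":0}]'; python3 go.py 433,341,245.3,0.13 433,341,215.3,0.13
```

```text
t: 34.4
ee_pos: [466.1, -14.4, 169.0]
orientation: [-2.48, -1.926, 0.003]
ft_force: [0.3, 0.1, -6.2]
width: 7.1
grasp_force: 30.0
t 34.4 p [466.1 -14.4 169. ] yawY -0.25 tilt 0.14 q [-0.06  0.27  2.01  0.    0.86  0.19] w 7.1 gf 30.0 F [ 0.3  0.1 -6.2]
(433.0, 341.0, 245.3) tr [336.2, -120.2, -76.1] ang [-0.002, -0.0, -0.38]
(433.0, 341.0, 215.3) tr [336.2, -120.2, -46.1] ang [-0.002, -0.0, -0.38]
```

The pail is off the bench; −6 N matches its weight. Next I carry it up and around to a point in front of the prong tips.

```bash
python3 -m creep '[{"translation":[2,-3,-15],"angular":[0,0,0],"jaw":0},{"translation":[8,-10,-32],"angular":[0,0,-0.03],"jaw":0},{"translation":[22,-26,-50],"angular":[0,0,-0.08],"jaw":0},{"translation":[43,-48,-65],"angular":[0,0,-0.15],"jaw":0},{"translation":[68,-75,-75],"angular":[0,0,-0.22],"jaw":0},{"translation":[93,-102,-80],"angular":[0,0,-0.29],"jaw":0},{"translation":[113,-123,-82],"angular":[0,0,-0.34],"jaw":0},{"translation":[124,-136,-82],"angular":[0,0,-0.38],"jaw":0}]'; python3 go.py 354,331,251,0.13 433,341,251,0.13
```

```text
t: 35.4
ee_pos: [365.1, 140.3, 252.5]
orientation: [2.07, 2.364, 0.001]
ft_force: [0.4, 0.5, -5.6]
width: 7.1
grasp_force: 30.0
t 35.4 p [365.1 140.3 252.5] yawY 0.132 tilt 0.05 q [0.34 0.02 2.08 0.   1.04 0.2 ] w 7.1 gf 30.0 F [ 0.4  0.5 -5.6]
(354.0, 331.0, 251.0) tr [190.5, 14.2, 1.6] ang [0.001, -0.001, 0.002]
(433.0, 341.0, 251.0) tr [190.0, 93.8, 1.6] ang [0.001, -0.001, 0.002]
```

```bash
python3 -m creep '[{"translation":[8,0,0],"angular":[0,0,0],"jaw":0},{"translation":[25,2,0],"angular":[0,0,0],"jaw":0},{"translation":[52,4,0],"angular":[0,0,0],"jaw":0},{"translation":[85,6,0],"angular":[0,0,0],"jaw":0},{"translation":[118,9,0],"angular":[0,0,0],"jaw":0},{"translation":[150,11,0],"angular":[0,0,0],"jaw":0},{"translation":[176,13,0],"angular":[0,0,0],"jaw":0},{"translation":[190,14,0],"angular":[0,0,0],"jaw":0}]'; python3 go.py 433,341,251,0.13; python3 - <<'E'
from ov import *
S=save('side','s11')[:,:,::-1].copy();T=save('top','t11')[:,:,::-1].copy()
C=standc((433,341,.13))
cv2.imwrite('pics/ov11.png',np.hstack([tile('side',S,(140,110,300,270),C,(400,400)),tile('top',T,(90,210,230,350),C,(400,400))]))
E
```

```text
t: 36.4
ee_pos: [355.7, 330.5, 251.7]
orientation: [-2.073, -2.361, -0.001]
ft_force: [0.3, -0.3, -6.9]
width: 7.1
grasp_force: 30.0
t 36.4 p [355.7 330.5 251.7] yawY 0.13 tilt 0.02 q [0.72 0.18 1.9  0.   1.06 0.59] w 7.1 gf 30.0 F [ 0.3 -0.3 -6.9]
(433.0, 341.0, 251.0) tr [0.4, 78.0, 0.7] ang [0.0, -0.0, -0.0]
```

View pics/ov11.png

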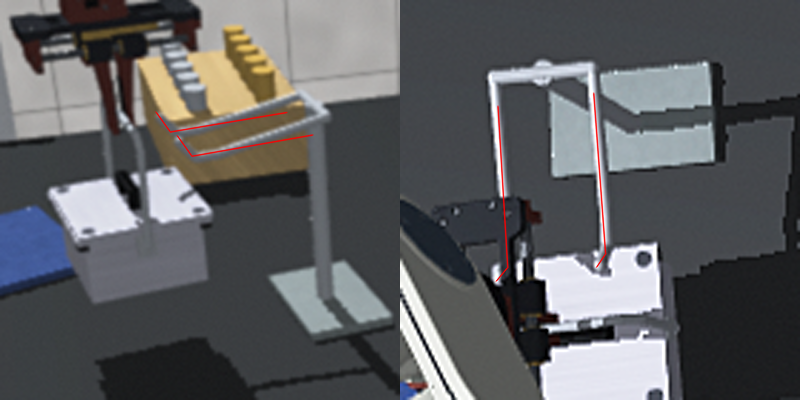

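The pail hangs level in front of the prongs, with the tips at about top tile (497,275) and (600,268) matching the fit. Advancing over the prongs.

```bash
python3 -m creep '[{"translation":[0,3,0],"angular":[0,0,0],"jaw":0},{"translation":[0,11,0],"angular":[0,0,0],"jaw":0},{"translation":[0,23,0],"angular":[0,0,0],"jaw":0},{"translation":[0,37,0],"angular":[0,0,0],"jaw":0},{"translation":[0,51,0],"angular":[0,0,0],"jaw":0},{"translation":[0,64,0],"angular":[0,0,0],"jaw":0},{"translation":[0,74,0],"angular":[0,0,0],"jaw":0},{"translation":[0,78,0],"angular":[0,0,0],"jaw":0}]'; python3 go.py 433,341,216.8,0.13
```

```text
t: 37.5
ee_pos: [433.4, 339.6, 251.4]
orientation: [-2.073, -2.361, 0.0]
ft_force: [-0.3, 0.4, -6.3]
width: 6.9
grasp_force: 30.0
t 37.5 p [433.4 339.6 251.4] yawY 0.13 tilt 0.0 q [0.64 0.28 1.77 0.   1.09 0.51] w 6.9 gf 30.0 F [-0.3  0.4 -6.3]
(433.0, 341.0, 216.8) tr [1.5, -0.3, 34.6] ang [-0.0, 0.0, -0.0]
```

```bash
python3 -m creep '[{"translation":[0,0,3],"angular":[0,0,0],"jaw":0},{"translation":[0,0,9],"angular":[0,0,0],"jaw":0},{"translation":[0,0,16],"angular":[0,0,0],"jaw":0},{"translation":[0,0,23],"angular":[0,0,0],"jaw":0},{"translation":[0,0,29],"angular":[0,0,0],"jaw":0},{"translation":[0,0,33],"angular":[0,0,0],"jaw":0},{"translation":[0,0,35],"angular":[0,0,0],"jaw":0},{"translation":[0,0,35],"angular":[0,0,0],"jaw":0}]'; python3 go.py
```

```text
t: 38.5
ee_pos: [432.8, 339.6, 217.4]
orientation: [-2.072, -2.361, -0.001]
ft_force: [-3.6, -1.7, 3.0]
width: 6.9
grasp_force: 30.0
t 38.5 p [432.8 339.6 217.4] yawY 0.13 tilt 0.02 q [0.64 0.32 1.8  0.   1.02 0.51] w 6.9 gf 30.0 F [-3.6 -1.7  3. ]
```

```bash
python3 -m creep '[{"translation":[0,0,0],"angular":[0,0,0],"jaw":0.1},{"translation":[0,0,0],"angular":[0,0,0],"jaw":0.2},{"translation":[0,0,0],"angular":[0,0,0],"jaw":0.3},{"translation":[0,0,0],"angular":[0,0,0],"jaw":0.3},{"translation":[0,0,0],"angular":[0,0,0],"jaw":0.3},{"translation":[0,0,-15],"angular":[0,0,0],"jaw":0.3},{"translation":[0,0,-40],"angular":[0,0,0],"jaw":0.3},{"translation":[0,0,-80],"angular":[0,0,0],"jaw":0.3}]'; python3 -m creep '[{"translation":[0,0,-50],"angular":[0,0,0],"jaw":0.3},{"translation":[-40,0,-80],"angular":[0,0,0],"jaw":0.3},{"translation":[-100,0,-80],"angular":[0,0,0],"jaw":0.3},{"translation":[-160,0,-80],"angular":[0,0,0],"jaw":0.3},{"translation":[-220,0,-80],"angular":[0,0,0],"jaw":0.3},{"translation":[-270,0,-80],"angular":[0,0,0],"jaw":0.3},{"translation":[-270,0,-80],"angular":[0,0,0],"jaw":0.3},{"translation":[-270,0,-80],"angular":[0,0,0],"jaw":0.3}]'; python3 - <<'E'
from ov import *
S=save('side','s12')[:,:,::-1].copy();T=save('top','t12')[:,:,::-1].copy()
p=(433,341,.13)
C=[(tf(p,[[0,64,234],[0,-64,234]]),G_)]+lidc(p,59+62)[:1]
cv2.imwrite('pics/ov12.png',np.hstack([tile('side',S,(160,110,320,270),C,(400,400)),tile('top',T,(90,210,230,350),C,(400,400))]))
E
```

```text
t: 39.5
ee_pos: [432.3, 339.2, 297.4]
orientation: [-2.072, -2.361, 0.003]
ft_force: [0.5, -0.4, 0.9]
width: 26.4
grasp_force: 0.0
t: 40.5
ee_pos: [467.8, 72.0, 377.2]
orientation: [2.073, 2.36, 0.002]
ft_force: [-1.2, 0.4, -0.3]
width: 26.2
grasp_force: 0.0
```

View pics/ov12.png

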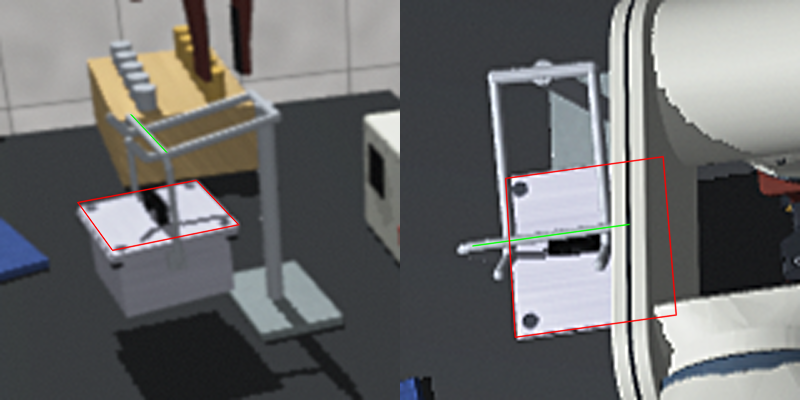

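The pail hangs with the bar across both prongs at the seat (top tile (500,243)–(600,233)), lid flat. I'll let it settle, then hand in.

```bash
W='' ; python3 -m creep '[{"translation":[0,0,0],"angular":[0,0,0],"jaw":0.3},{"translation":[0,0,0],"angular":[0,0,0],"jaw":0.3},{"translation":[0,0,0],"angular":[0,0,0],"jaw":0.3},{"translation":[0,0,0],"angular":[0,0,0],"jaw":0.3},{"translation":[0,0,0],"angular":[0,0,0],"jaw":0.3},{"translation":[0,0,0],"angular":[0,0,0],"jaw":0.3},{"translation":[0,0,0],"angular":[0,0,0],"jaw":0.3},{"translation":[0,0,0],"angular":[0,0,0],"jaw":0.3}]' && python3 - <<'E'
from ov import *
b=cv2.imread('pics/s12.png').astype(int); a=save('side','s13')[:,:,::-1].astype(int)
d=np.abs(a-b).max(2)[150:270,180:290]; print('changed px',(d>40).sum())
save('side','s14'); c=cv2.imread('pics/s14.png').astype(int); print((np.abs(a-c).max(2)[150:270,180:290]>40).sum())
print(ctrl.close_job())
E
```

```text
t: 41.6
ee_pos: [467.7, 71.7, 376.5]
orientation: [2.073, 2.361, 0.0]
ft_force: [-0.7, 0.4, -0.0]
width: 26.2
grasp_force: 0.0
changed px 237
7
the job is handed in; nothing more can be done
None
```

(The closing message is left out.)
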